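# Load, lock and start the bearing demagnetiser

## Robot

A 6-joint arm with a two-finger parallel gripper is mounted at the origin on a cart in front of the work surface, level with it; the furniture and walls round the work are solid. World frame = base frame: x ahead of the robot, y to its left, z up, the work surface at z = 0. Lengths are in m, angles in rad, forces in N, time in s.
With the tool pointing down it reaches from about 0.3 to 0.75 m from the base axis. Payload 8.5 kg.
Tool frame: the origin (TCP) lies at the very end of the fingers, on their centre line; the grasp point (between the pads) lies 19 mm behind it (robot.grasp_offset is the distance from the TCP to the grasp point, in m); x points along the fingers, y is the direction in which the jaws open and shut, and the axes are right-handed (so a half turn about x gives the same grasp; the last joint's range is limited). The gripper opens to 88 mm and grips with 3 to 60 N. Pads are 18 mm wide; open, the fingers measure 123 mm over their backs; the gripper's body (75 mm by 187 mm) begins 45 mm behind the grasp point.
Start: joints at [1.069, 0.381, 1.297, -0, 1.464, -0.215], TCP at [0.156, 0.528, 0.239] pointing down, gripper open.
Joint ranges: [-3.11, 3.11], [-0.89, 2.33], [0.22, 2.48], [-1.42, 4.56], [0.17, 2.85], [-2.88, 2.88]. Speed limits (rad/s): [2.39, 2.39, 3.14, 3.14, 3.14, 3.14].

## Interface

Orientations are given as a unit quaternion [x, y, z, w].
In Python, from plant import observe, eyes, close_job, robot gives the robot as it stands.
- The arm moves only by the tool arm_command, never from a script. Its argument "commands" is a list of rows, each a list of 7 numbers: the gripper command: -1 is shut, 1 is fully open, values between are in proportion, then the shift along the tool's x, y, z in m, then the turn, a rotation vector about the tool's x, y, z in degrees. In form: [[grip, x, y, z, rx, ry, rz], ...]. A call has 1 to 8 rows; each row shifts and turns the commanded pose from where the row before left it, along the tool's axes as they then stand; what a row does not reach is not made up. A row lasts 1/12 s, in which the tool goes at most 41.7 mm and 7.16 degrees, less where a joint would pass 70% of its speed; a pose out of reach is approached as far as the arm can. A call with a gripper value outside its range is refused whole. The fingers move at their own pace and stop on an object; the grip force is fixed at half the most. Time passes only in rows, so rows that do not move let the fingers close. It gives the time, the measured TCP pose, the force and the opening at its end, in the units of the state.
- observe(): the state, without advancing time (a new reading comes with each control period).
- eyes.camera(name): name is "scene" or "top" or "wrist"; returns the picture (384x512x3 uint8, blue, green, red); there is no depth.
- eyes.camera_params(name): a dict with "K" (3x3 intrinsics, pixels), "position" and "orientation" of the camera in the world; the wrist camera has in their place "mount" (4x4, takes a point from camera to tool coordinates, whose origin is the TCP and whose axes are the tool frame's). Camera axes: x right, y up, looking along -z (the intrinsics and any distortion apply to the point x, -y, -z); pixel columns grow to the right and rows downward; lengths in m; the calibration is good to about 2 mm. The wrist camera is an equidistant fisheye: a pixel r from the principal point sees the ray r / f radians off the axis. A picture is of the moment at which its call begins: read the wrist's pose just before it. camera_params takes no time and is no camera call.
- close_job(): hands the job in, once; it reports no verdict.
The state is a dict: "t": time; "joint_positions": joint angles; "joint_vel": joint speeds; "joint_torque": joint torques, N m; "tcp_pos": TCP position; "eef_rot": TCP orientation; "ft_force": force on the tool from outside, world axes, zero at the start; "ft_torque": the same for the moment, N m; "width": opening from 0.0 (shut) to 1.0 (fully open).
Only numpy, scipy, OpenCV 4.12 (cv2) and the standard library are available. Lean on these libraries where they do the work, as an engineer would, in place of code of your own. Each camera call takes 0.05 s, during which the arm holds its last target. There are 200 camera calls.

## Task

The tunnel demagnetiser has been left switched on: first push its toggle over to off (leaning towards you), then set every bearing cone from the rubber mat flat in a nest of its own on the carriage, slide the carriage fully home into the tunnel and drop the lock pin all the way through the carriage's lug into the block beneath. Only then push the toggle over to on again (leaning away from you), and leave the other things on the bench alone.

Things in the scene. Friction and masses are not known exactly. Their poses are not given: they have to be found in the camera images.
- toggle (a joint): over-centre bat toggle on the roof of the demagnetiser, pivoting about the demagnetiser's y axis. 0 = OFF, bat leaning 0.4 rad towards the demagnetiser's -x (the end nearest the robot); 0.8 = ON, leaning 0.4 rad towards +x (away from the robot). A spring holds it at either end (about 2 N at the tip) and, once it is pushed past the upright (0.4), it snaps over by itself.
- toggle_tip (a point): point 4 mm below the rounded end of the steel bat, on its axis. The bat is 52 mm long and 9 to 14 mm thick; its pivot is at x = 50, y = 36, z = 88 mm in the demagnetiser's frame and the switch plate round it is at z = 86 mm, so the tip stands at about z = 132 mm.
- demag: grey tunnel demagnetiser, fixed, 294 mm (x) by 227 mm (y) by 81 mm. Origin at table level in the middle of the tunnel's mouth; its x runs along the width of the mouth (roughly away from the robot), its y points into the tunnel, z up. The tunnel (roof from z = 65 to 81 mm, closed at the back) lies at y = 0 to 72 mm; the bed plate reaches out to y = -155 mm, x = -147 to 147 mm.
- carriage (a joint): aluminium carriage sliding along the demagnetiser's y on rails: 0 = all the way out, 0.106 m = fully home in the tunnel, at its stop. Stays where it is left; about 3 N to slide it.
- push_tab (a point): middle of the outer (-y) face of the upright steel tab on the carriage, by which it is pushed; the tab is 64 mm wide (x), 6 mm thick (y), from the carriage floor (z = 34 mm) up to z = 66 mm; this point is at z = 66 mm.
- nest_1 (a point): centre, on the carriage floor (z = 34 mm), of the nest number 1 counted from the robot's end, marked by a thin dark round pad. The nests stand in one row along x, 62 mm apart, 62 mm inward of the lug hole; four round posts (18 mm across, 14 mm tall) stand round each at x = +-31, y = +-22 mm, leaving a cone some 5 to 10 mm of play. Fingers have room on the +y and -y sides of a cone.
- nest_2 (a point): centre, on the carriage floor (z = 34 mm), of the nest number 2 counted from the robot's end, marked by a thin dark round pad. The nests stand in one row along x, 62 mm apart, 62 mm inward of the lug hole; four round posts (18 mm across, 14 mm tall) stand round each at x = +-31, y = +-22 mm, leaving a cone some 5 to 10 mm of play. Fingers have room on the +y and -y sides of a cone.
- nest_3 (a point): centre, on the carriage floor (z = 34 mm), of the nest number 3 counted from the robot's end, marked by a thin dark round pad. The nests stand in one row along x, 62 mm apart, 62 mm inward of the lug hole; four round posts (18 mm across, 14 mm tall) stand round each at x = +-31, y = +-22 mm, leaving a cone some 5 to 10 mm of play. Fingers have room on the +y and -y sides of a cone.
- nest_4 (a point): centre, on the carriage floor (z = 34 mm), of the nest number 4 counted from the robot's end, marked by a thin dark round pad. The nests stand in one row along x, 62 mm apart, 62 mm inward of the lug hole; four round posts (18 mm across, 14 mm tall) stand round each at x = +-31, y = +-22 mm, leaving a cone some 5 to 10 mm of play. Fingers have room on the +y and -y sides of a cone.
- lug_hole (a point): centre of the hole (13 mm, through the 8 mm thick carriage) on top of the carriage's lug, z = 34 mm, at the outer corner nearest the robot
- anchor_hole (a point): centre of the hole (13 mm, 14 mm deep) in the top (z = 24 mm) of the fixed steel anchor block on the bed plate; the lug hole is right above it when the carriage is fully home
- lock_pin: loose lock pin, upright: steel shank 10 mm across and 22 mm long with a chamfered end, then a flange 22 mm across and 4 mm thick, then a black round grip 16 mm across and 26 mm tall (52 mm in all), 60 g. Origin at the lower end of the shank, z up along the pin. Fully in, the flange lies on the carriage's lug and the lower end is at z = 12 mm (the hole in the block is 14 mm deep)
- pin_rest: fixed wooden block 60 x 60 x 34 mm with a 13 mm hole in which the pin stands at the start; origin at the centre of its underside
- mat: black rubber mat, fixed, 180 x 180 x 3 mm, on which the cones to be treated lie at the start; origin at the centre of its underside
- cone_1: steel taper roller bearing cone, 50 mm across, 18 mm tall, 0.12 kg, lying flat on the mat at the start; origin at the centre of its underside. Three or all four of the cones are there at a start
- cone_2: steel taper roller bearing cone, 50 mm across, 18 mm tall, 0.12 kg, lying flat on the mat at the start; origin at the centre of its underside. Three or all four of the cones are there at a start
- cone_3: steel taper roller bearing cone, 50 mm across, 18 mm tall, 0.12 kg, lying flat on the mat at the start; origin at the centre of its underside. Three or all four of the cones are there at a start
- cone_4: steel taper roller bearing cone, 50 mm across, 18 mm tall, 0.12 kg, lying flat on the mat at the start; origin at the centre of its underside. Three or all four of the cones are there at a start
- thin_ring: bystander to be left alone: a thin plain steel ring, 48 mm outside, 12 mm tall, lying flat; not a bearing cone; origin at the middle of its underside
- pen: bystander to be left alone: marker pen, 132 mm long; origin at the middle of its underside
- calipers: bystander to be left alone: digital caliper, 225 mm long, lying flat; origin at the middle of its underside

How it is judged:
By the outcome, as a careful person would: the job done as asked, in the order asked, and still so for the second after the job is handed in, with the robot touching nothing.
Of cone_1, cone_2, cone_3, cone_4 only 3 to 4 are there at a start; the rules pass over those that are not, and their reading is None.
At some moment in a run one of cone_1, cone_2, cone_3, cone_4 may be knocked a few centimetres aside while the robot is not near it.
It also fails if it takes over 192 s, if anything falls off the work surface, if the arm or the gripper's body presses on something with over 40 N, if the wrist force passes 120 N, or if a joint passes its speed limit or range.

## Working session

There is one attempt and no reset: what is moved stays moved. The work goes in short steps, Python scripts to look and compute and a tool call to move; the robot and the scene stay as the last step left them, time stands still between calls to the robot, and variables do not carry over. Pictures are saved under pics/ and viewed, about 12 in all and at most 16, crops included, and the job is handed in when it is done.

Besides the shell and the picture viewer there is one more tool, called after "Call:" as name([rows], argument=value, ...), one row to a line, values as JSON. arm_command: Moves the arm, as the interface text tells. Its arguments: {"type":"object","properties":{"commands":{"type":"array","items":{"type":"array","items":{"type":"number"}}}},"required":["commands"]}

```bash
ls; mkdir -p pics; cat > h.py <<'E'
import numpy as np, cv2
from scipy.spatial.transform import Rotation as R
from plant import observe, eyes, close_job, robot
def ray(cam,u,v,P=None):
    p=P or eyes.camera_params(cam); K=np.array(p['K'])
    x=(u-K[0,2])/K[0,0]; y=(v-K[1,2])/K[1,1]
    return np.array(p['position']), R.from_quat(p['orientation']).apply([x,-y,-1.])
def at(cam,u,v,z):
    o,d=ray(cam,u,v); return o+d*(z-o[2])/d[2]
def pix(cam,X):
    p=eyes.camera_params(cam); K=np.array(p['K'])
    c=R.from_quat(p['orientation']).inv().apply(np.array(X)-p['position'])
    return K[0,0]*c[0]/-c[2]+K[0,2], K[1,1]*-c[1]/-c[2]+K[1,2]
E
python3 - <<'E'
from h import *
s=observe(); print(s['t'],s['tcp_pos'],s['eef_rot'],s['width'],robot.grasp_offset)
print(R.from_quat(s['eef_rot']).as_matrix().round(3))
for c in('scene','top','wrist'): print(c,eyes.camera_params(c))
for c in('scene','top'): cv2.imwrite(f'pics/{c}0.png',cv2.resize(eyes.camera(c),(800,600),interpolation=cv2.INTER_CUBIC))
E
```

```text
pics
0.0 [0.15546165 0.52729172 0.23813928] [ 0.10056376  0.7000217  -0.10151212  0.69967982] 0.9948157848754974 0.0187
[[-0.001  0.283  0.959]
 [-0.001  0.959 -0.283]
 [-1.    -0.001 -0.   ]]
scene {'K': array([[368.47878143,   0.        , 253.62906802],
       [  0.        , 368.47878143, 191.37631136],
       [  0.        ,   0.        ,   1.        ]]), 'position': array([-0.1120069 , -0.88915929,  0.72854312]), 'orientation': array([ 0.46771505, -0.16280613, -0.30253651,  0.81437612])}
top {'K': array([[425.86275   ,   0.        , 256.59530845],
       [  0.        , 425.86275   , 191.46449131],
       [  0.        ,   0.        ,   1.        ]]), 'position': array([ 0.35663061, -0.10007726,  1.45877898]), 'orientation': array([-0.04454391,  0.03801382,  0.71466062, -0.69701577])}
wrist {'K': array([[297.31863964,   0.        , 253.32981638],
       [  0.        , 297.31863964, 192.14816498],
       [  0.        ,   0.        ,   1.        ]]), 'mount': array([[ 1.09039683e-03,  3.08544385e-01, -9.51209322e-01,
        -1.46342617e-01],
       [ 9.99998398e-01, -1.68669667e-03,  5.99210165e-04,
        -1.37807110e-03],
       [-1.41951866e-03, -9.51208451e-01, -3.08545730e-01,
        -7.95566149e-02],
       [ 0.00000000e+00,  0.00000000e+00,  0.00000000e+00,
         1.00000000e+00]])}
```

View pics/top0.png

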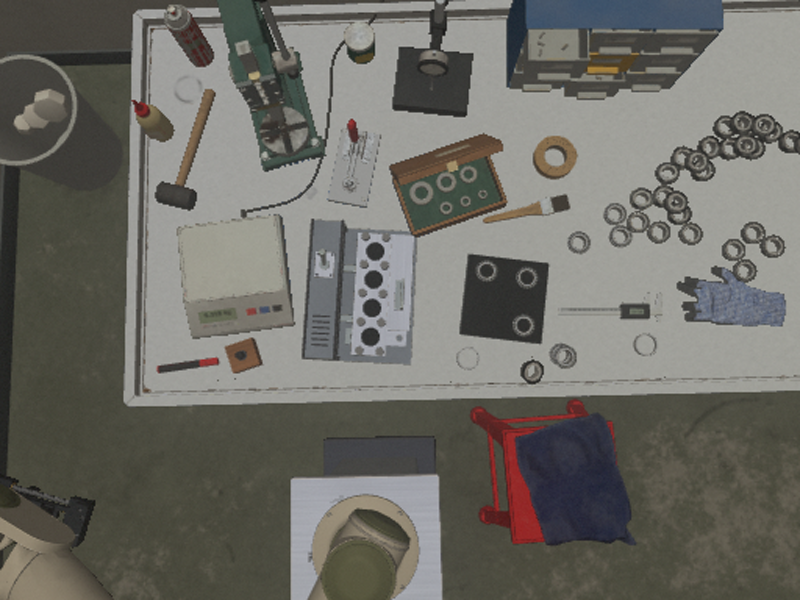

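View pics/scene0.png

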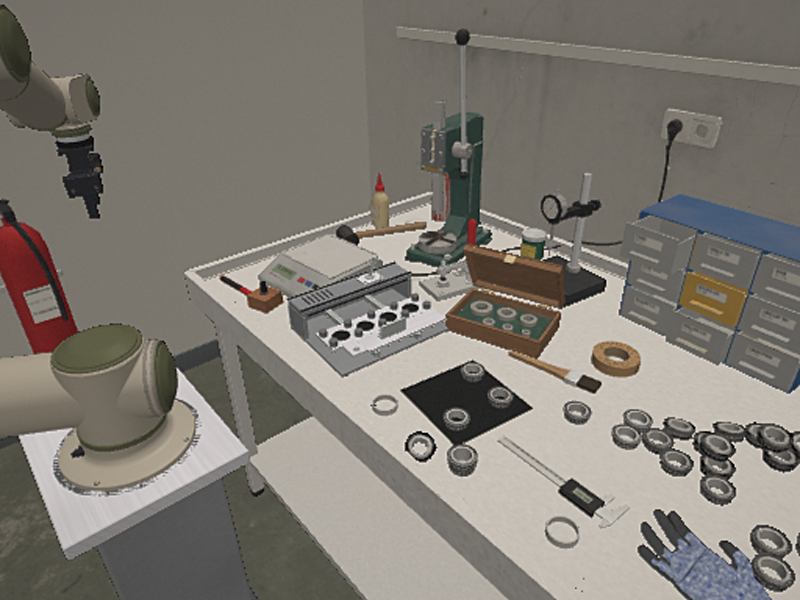

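The top view shows three cones on the mat (486,270), (526,277), (523,324), the demagnetiser at about (360,290), and the pin in its block at (242,355). I'll enlarge that area.

```bash
python3 - <<'E'
from h import *
im=eyes.camera('top'); cv2.imwrite('pics/t1.png',cv2.resize(im[130:250,190:356],None,fx=4.8,fy=4.8,interpolation=cv2.INTER_CUBIC))
cv2.imwrite('pics/t_raw.png',im)
for n,u,v,z in [('cone',486,270,.021),('cone',526,277,.021),('cone',523,324,.021),('pin',240,354,.064),('n1',370,337,.034),('n2',372,308,.034),('n3',373,279,.034),('n4',375,251,.034),('lug',399,338,.034)]:
    print(n,at('top',u/1.5625,v/1.5625,z).round(3))
E
```

```text
cone [ 0.585 -0.276  0.021]
cone [ 0.567 -0.363  0.021]
cone [ 0.465 -0.351  0.021]
pin [0.413 0.251 0.064]
n1 [ 0.444 -0.021  0.034]
n2 [ 0.506 -0.026  0.034]
n3 [ 0.569 -0.03   0.034]
n4 [ 0.631 -0.035  0.034]
lug [ 0.44  -0.083  0.034]
```

View pics/t1.png

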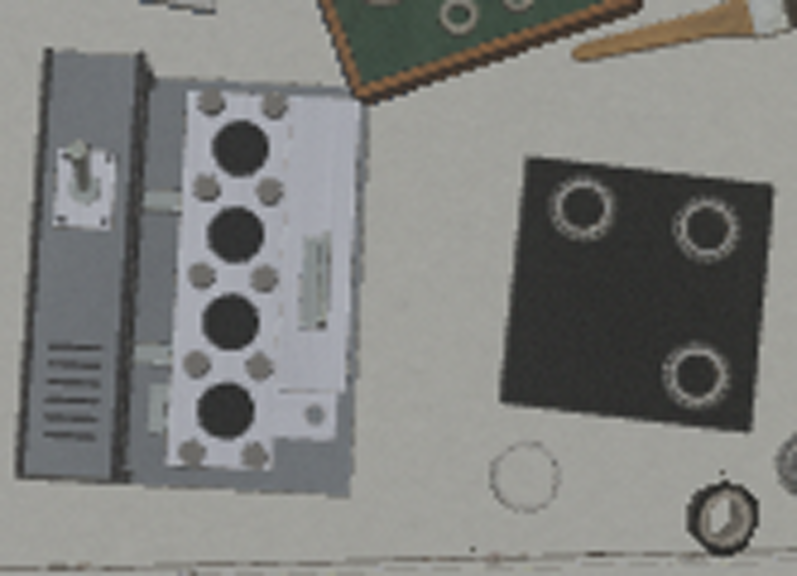

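The enlargement shows nests 1–4 at crop (226,410), (230,322), (236,235), (241,147), the lug hole at (314,413), the switch plate centre at (84,188) with the bat tip at (78,150), which is ON. The cones are at (582,209), (706,229), (696,376).

```bash
python3 - <<'E'
from h import *
f=lambda u,v,z: at('top',190+(u+.5)/4.8-.5,130+(v+.5)/4.8-.5,z)
N=np.array([f(226,410,.034),f(230,322,.034),f(236,235,.034),f(241,147,.034)]); L=f(314,413,.034)
print(N.round(4),L.round(4)); d=N[3]-N[0]; print(np.linalg.norm(d)/3, np.degrees(np.arctan2(d[1],d[0])))
ex=d/np.linalg.norm(d); ey=np.array([-ex[1],ex[0],0]); print('n1-lug',(N[0]-L)@ex,(N[0]-L)@ey)
P=f(84,188,.086); print('plate',P.round(4),'tip',f(78,150,.132).round(4),'pivot exp ON tip',(P+ex*.0187).round(4))
print('origin',(P-ex*.05-ey*.036).round(4)); O=P-ex*.05-ey*.036
for n,X in[('n1',N[0]),('lug',L)]: print(n,(X-O)@ex,(X-O)@ey)
for u,v in[(582,209),(706,229),(696,376)]: print('cone',f(u,v,.021).round(4))
for u,v in[(526,477)]: print('ring',f(u,v,.012).round(4))
print('corners',[ f(u,v,0.0).round(3) for u,v in[(350,494),(370,100)]], 'roof',[f(u,v,.081).round(3) for u,v in[(20,478),(46,50),(148,55),(118,482)]])
def scn(X): return np.round(pix('scene',X))
print([scn(x)*1.5625 for x in (N[0],N[3],L,P)])
E
```

```text
[[ 0.4463 -0.0204  0.034 ]
 [ 0.5079 -0.0243  0.034 ]
 [ 0.5695 -0.0297  0.034 ]
 [ 0.6323 -0.0345  0.034 ]] [ 0.4427 -0.0817  0.034 ]
0.06218929446034637 -4.350399744015952
n1-lug -0.001034212622272121 0.06142799741150168
plate [0.5967 0.0706 0.086 ] tip [0.6142 0.0686 0.132 ] pivot exp ON tip [0.6154 0.0692 0.086 ]
origin [0.5441 0.0385 0.086 ]
n1 -0.09309565664887258 -0.0661457018516053
lug -0.09206144402660045 -0.12757369926310697
cone [ 0.5837 -0.2755  0.021 ]
cone [ 0.567  -0.3627  0.021 ]
cone [ 0.4628 -0.3509  0.021 ]
ring [ 0.3952 -0.2297  0.012 ]
corners [array([ 0.387, -0.105,  0.   ]), array([ 0.671, -0.127,  0.   ])] roof [array([0.401, 0.116, 0.081]), array([0.695, 0.096, 0.081]), array([0.689, 0.026, 0.081]), array([0.397, 0.051, 0.081])]
[array([339.0625, 335.9375]), array([409.375 , 307.8125]), array([354.6875, 348.4375]), array([368.75  , 276.5625])]
```

```bash
cat >> h.py <<'E'
th=np.radians(-4.35); ex=np.array([np.cos(th),np.sin(th),0]); ey=np.array([-np.sin(th),np.cos(th),0]); O=np.array([.5441,.0385,0])
def D(p): p=np.array(p)-O; return np.array([p[2],p@ey,p@ex]).round(4)   # height, demag y, demag x
def me():
    s=observe(); M=R.from_quat(s['eef_rot']).as_matrix(); E=np.array([[0,0,-1],ey,ex]).T
    print('t',round(s['t'],2),'h,y,x',D(s['tcp_pos']),'rotvec to aligned(deg,tool)',np.degrees(R.from_matrix(M.T@E).as_rotvec()).round(2),'w',round(s['width'],3),'F',np.round(s['ft_force'],1))
E
python3 - <<'E'
from h import *
me()
for n,p in dict(c1=(.5837,-.2755,.021),c2=(.567,-.3627,.021),c3=(.4628,-.3509,.021),ring=(.3952,-.2297,0),pin=(.413,.251,.064)).items(): print(n,D(p))
E
```

```text
t 0.15 h,y,x [ 0.2383  0.458  -0.4246] rotvec to aligned(deg,tool) [-12.08  -0.02   0.06] w 1.003 F [ 0.2 -0.3  0.9]
c1 [ 0.021  -0.3101  0.0633]
c2 [ 0.021  -0.3983  0.0533]
c3 [ 0.021  -0.3944 -0.0515]
ring [ 0.     -0.2787 -0.1281]
pin [ 0.064   0.2019 -0.1468]
```

Call:
arm_command([
  [-1,0,0,0,-6,0,0],
  [-1,0,0,0,-6,0,0],
  [-1,0,-0.025,0.03,0,0,0],
  [-1,0,-0.025,0.03,0,0,0],
  [-1,0,-0.025,0.03,0,0,0],
  [-1,0,-0.025,0.03,0,0,0],
  [-1,0,-0.025,0.03,0,0,0],
  [-1,0,-0.025,0.03,0,0,0],
])

```text
t: 0.82
tcp_pos: [0.3243, 0.3625, 0.2387]
eef_rot: [0.027, 0.707, -0.027, 0.707]
ft_force: [1.1, 1.1, 0.9]
width: 0.419
```

Call:
arm_command([
  [-1,0,-0.025,0.03,0,0,0],
  [-1,0,-0.025,0.03,0,0,0],
  [-1,0,-0.025,0.03,0,0,0],
  [-1,0,-0.025,0.03,0,0,0],
  [-1,0,-0.025,0.03,0,0,0],
  [-1,0,-0.025,0.03,0,0,0],
  [-1,0,-0.025,0.03,0,0,0],
  [-1,0,-0.025,0.03,0,0,0],
])

```text
t: 1.48
tcp_pos: [0.5483, 0.1444, 0.2386]
eef_rot: [0.027, 0.707, -0.027, 0.706]
ft_force: [0.6, 0.5, -0.6]
width: 0.0
```

```bash
python3 -c "from h import *; me()"
```

```text
t 1.48 h,y,x [ 0.2386  0.1059 -0.0038] rotvec to aligned(deg,tool) [-0.1  -0.02  0.  ] w 0.0 F [ 0.6  0.5 -0.6]
```

Call:
arm_command([
  [-1,0,-0.024,0.03,0,0,0],
  [-1,0,-0.024,0.03,0,0,0],
  [-1,0,-0.024,0.03,0,0,0],
  [-1,0,0,0.03,0,0,0],
  [-1,0.03,0,0,0,0,0],
  [-1,0.03,0,0,0,0,0],
  [-1,0.03,0,0,0,0,0],
  [-1,0.03,0,0,0,0,0],
])

```text
t: 2.15
tcp_pos: [0.6611, 0.0649, 0.117]
eef_rot: [0.027, 0.707, -0.027, 0.706]
ft_force: [0.6, -0.5, 0.1]
width: 0.003
```

```bash
python3 - <<'E'
from h import *
me(); im=eyes.camera('wrist'); cv2.imwrite('pics/w1.png',im)
E
```

```text
t 2.15 h,y,x [0.117  0.0353 0.1147] rotvec to aligned(deg,tool) [-0.09 -0.03 -0.  ] w 0.003 F [ 0.6 -0.5  0.1]
```

View pics/w1.png

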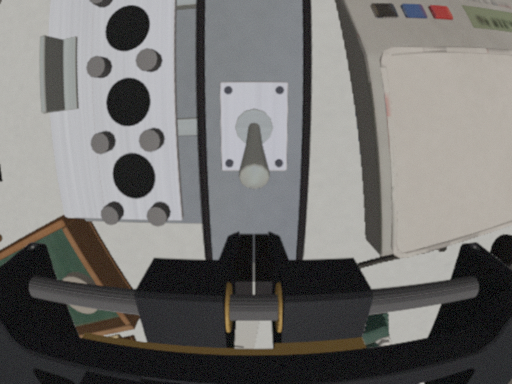

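The wrist view shows the bat tip at (254,176), straight in line with the shut fingers at column 254. I'll push it towards −x.

Call:
arm_command([
  [-1,0,0,-0.012,0,0,0],
  [-1,0,0,-0.012,0,0,0],
  [-1,0,0,-0.012,0,0,0],
  [-1,0,0,-0.012,0,0,0],
  [-1,0,0,-0.012,0,0,0],
  [-1,0,0,-0.01,0,0,0],
  [-1,0,0,0,0,0,0],
])

```text
t: 2.78
tcp_pos: [0.5968, 0.0699, 0.1216]
eef_rot: [0.027, 0.7, -0.028, 0.713]
ft_force: [21.5, -0.9, -5.2]
width: 0.004
```

```bash
python3 - <<'E'
from h import *
me(); im=eyes.camera('wrist'); cv2.imwrite('pics/w2.png',im[60:280,130:380])
E
```

```text
t 2.78 h,y,x [0.1216 0.0353 0.0502] rotvec to aligned(deg,tool) [-0.12  1.01 -0.02] w 0.004 F [21.5 -0.9 -5.2]
```

View pics/w2.png

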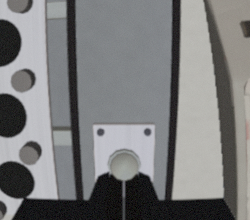

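The bat is over and pressed against the OFF stop (21 N), so I'm backing off. I then go up and over to the cones.

Call:
arm_command([
  [-1,0,0,0.015,0,0,0],
  [-1,0,0,0.03,0,0,0],
  [-1,-0.03,0,0.01,0,0,0],
  [-1,-0.03,0,0,0,0,0],
  [-1,-0.03,-0.02,0,0,0,0],
  [0.5,0,-0.038,0,0,0,0],
  [0.5,0,-0.038,0,0,0,0],
  [0.5,0,-0.038,0,0,0,0],
])

```text
t: 3.5
tcp_pos: [0.6358, -0.0685, 0.2103]
eef_rot: [0.027, 0.706, -0.027, 0.707]
ft_force: [-0.0, 0.0, -0.2]
width: 0.211
```

Call:
arm_command([
  [0.5,0,-0.038,0,0,0,0],
  [0.5,0,-0.038,0,0,0,0],
  [0.5,0,-0.038,0,0,0,0],
  [0.5,0,-0.038,0,0,0,0],
  [0.5,0,-0.038,0,0,0,0],
  [0.5,0,0,-0.02,0,0,0],
  [0.5,0,0,0,0,0,0],
])

```text
t: 4.08
tcp_pos: [0.5992, -0.2572, 0.209]
eef_rot: [0.029, 0.707, -0.028, 0.706]
ft_force: [-0.7, 1.4, -0.1]
width: 0.736
```

```bash
python3 - <<'E'
from h import *
me(); im=eyes.camera('wrist'); cv2.imwrite('pics/w3.png',im)
t=cv2.resize(eyes.camera('top')[130:250,190:356],None,fx=3,fy=3,interpolation=cv2.INTER_CUBIC)
w=im; c=np.zeros((384+0,512+498-0,3),np.uint8); c=np.zeros((384,1010,3),np.uint8); c[:,:512]=w; c[:360,512:]=t
cv2.imwrite('pics/c3.png',cv2.resize(c,(800,304)))
E
```

```text
t 4.08 h,y,x [ 0.209  -0.2907  0.0774] rotvec to aligned(deg,tool) [-0.29 -0.09 -0.03] w 0.736 F [-0.7  1.4 -0.1]
```

View pics/c3.png

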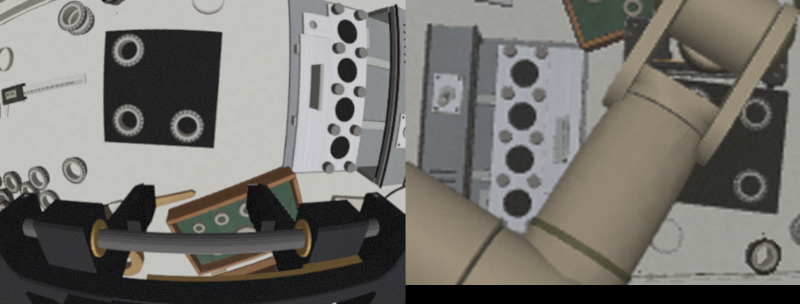

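The cones show in the wrist view at full-size pixels ≈ (236,159), (162,153), (162,62), and the toggle appears to be OFF in the top view. I'm adding the wrist projection to cross-check.

```bash
cat >> h.py <<'E'
_P=None
def wat(u,v,z,s=None):
    global _P; _P=_P or eyes.camera_params('wrist'); K=np.array(_P['K']); s=s or observe()
    dx,dy=u-K[0,2],v-K[1,2]; r=np.hypot(dx,dy); a=r/K[0,0]; d=np.array([np.sin(a)*dx/r,-np.sin(a)*dy/r,-np.cos(a)])
    M=np.array(_P['mount']); Rt=R.from_quat(s['eef_rot']).as_matrix()
    o=Rt@M[:3,3]+s['tcp_pos']; d=Rt@M[:3,:3]@d; return o+d*(z-o[2])/d[2]
E
python3 - <<'E'
from h import *
im=cv2.imread('pics/w3.png'); g=cv2.cvtColor(im,cv2.COLOR_BGR2GRAY)
c=cv2.HoughCircles(cv2.GaussianBlur(g,(3,3),1)[30:195,130:285],cv2.HOUGH_GRADIENT,1,40,param1=120,param2=15,minRadius=14,maxRadius=28)
print(c)
for u,v in[(236,159),(162,153),(162,62)]: print(D(wat(u,v,.021)))
if c is not None:
  for u,v,r in c[0]: print('h',u+130,v+30,r,D(wat(u+130,v+30,.021)))
print('n1..4',[D(wat(u*1.2625,v*1.2625,.034)) for u,v in[(347,31),(346,70),(344,109),(340,147)]])
E
```

```text
[[[105.5 127.5  19.4]
  [ 32.5  33.5  18.5]
  [ 31.5 119.5  17.7]]]
[ 0.021  -0.3102  0.0682]
[ 0.021  -0.3979  0.0597]
[ 0.021  -0.3938 -0.047 ]
h 235.5 157.5 19.4 [ 0.021  -0.3107  0.0664]
h 162.5 63.5 18.5 [ 0.021  -0.3932 -0.0451]
h 161.5 149.5 17.7 [ 0.021  -0.3983  0.0555]
n1..4 [array([ 0.034 , -0.0666, -0.0906]), array([ 0.034 , -0.0681, -0.028 ]), array([ 0.034 , -0.0667,  0.0332]), array([ 0.034 , -0.0648,  0.0952])]
```

Call:
arm_command([
  [0.5,0.035,-0.02,-0.012,0,0,0],
  [0.5,0.04,0,0,0,0,0],
  [0.5,0.04,0,0,0,0,0],
  [0.5,0.035,0,0,0,0,0],
  [0.5,0,0,0,0,0,0],
])

```text
t: 4.6
tcp_pos: [0.5862, -0.2713, 0.0528]
eef_rot: [0.029, 0.71, -0.025, 0.703]
ft_force: [0.4, -0.5, -0.8]
width: 0.75
```

```bash
python3 - <<'E'
from h import *
me(); im=eyes.camera('wrist'); cv2.imwrite('pics/w4.png',im)
E
```

```text
t 4.6 h,y,x [ 0.0528 -0.3057  0.0654] rotvec to aligned(deg,tool) [-0.   -0.56 -0.35] w 0.75 F [ 0.4 -0.5 -0.8]
```

View pics/w4.png

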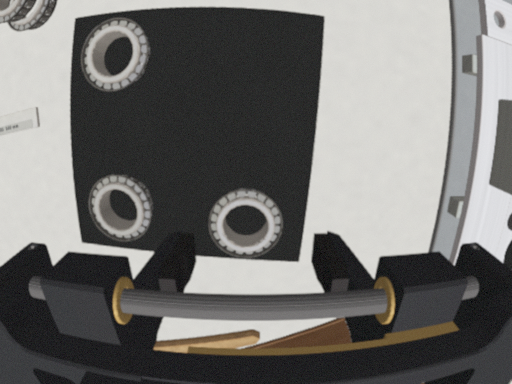

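The cone sits at (246,222) between the open fingers, about 5 mm left of their centre column 254. I'm going down to grasp it.

```bash
python3 -c "
from h import *; me(); print(D(wat(246,222,.02)))"
```

```text
t 4.65 h,y,x [ 0.0569 -0.3067  0.067 ] rotvec to aligned(deg,tool) [-0.   -0.29 -0.18] w 0.751 F [0.8 0.7 1. ]
[ 0.02   -0.3131  0.0674]
```

Call:
arm_command([
  [0.5,0.02,-0.005,0,0,0,0],
  [0.5,0.023,0,0,0,0,0],
  [0.5,0,0,0,0,0,0],
  [-1,0,0,0,0,0,0],
  [-1,0,0,0,0,0,0],
  [-1,0,0,0,0,0,0],
  [-1,0,0,0,0,0,0],
])

```text
t: 5.23
tcp_pos: [0.5888, -0.2795, 0.0185]
eef_rot: [0.027, 0.705, -0.028, 0.708]
ft_force: [-0.4, 1.5, 7.4]
width: 0.515
```

```bash
python3 -c "
from h import *; me()"
```

```text
t 5.23 h,y,x [ 0.0185 -0.3137  0.0687] rotvec to aligned(deg,tool) [-0.06  0.2   0.11] w 0.515 F [-0.4  1.5  7.4]
```

The gripper is too high: the TCP is at 18 mm and only bites the rim. I'll reopen, go lower and grip again.

Call:
arm_command([
  [0.5,0,0,0,0,0,0],
  [0.5,0,0,0,0,0,0],
  [0.5,0,0,0,0,0,0],
  [0.5,0.006,0,0,0,0,0],
  [0.5,0,0,0,0,0,0],
])

```text
t: 5.65
tcp_pos: [0.5872, -0.2788, 0.0089]
eef_rot: [0.028, 0.707, -0.027, 0.706]
ft_force: [-1.0, -0.3, -0.0]
width: 0.748
```

```bash
python3 -c "
from h import *; me()"
```

```text
t 5.65 h,y,x [ 0.0089 -0.3131  0.067 ] rotvec to aligned(deg,tool) [-0.08 -0.09 -0.05] w 0.748 F [-1.  -0.3 -0. ]
```

Call:
arm_command([
  [0.5,0.003,0,0,0,0,0],
  [-1,0,0,0,0,0,0],
  [-1,0,0,0,0,0,0],
  [-1,0,0,0,0,0,0],
  [-1,0,0,0,0,0,0],
  [-1,0,0,0,0,0,0],
])

```text
t: 6.15
tcp_pos: [0.5876, -0.2791, 0.007]
eef_rot: [0.027, 0.707, -0.027, 0.707]
ft_force: [0.4, 0.1, -1.3]
width: 0.528
```

```bash
python3 -c "
from h import *; me()"
```

```text
t 6.15 h,y,x [ 0.007  -0.3134  0.0675] rotvec to aligned(deg,tool) [-0.08 -0.01 -0.  ] w 0.528 F [ 0.4  0.1 -1.3]
```

Call:
arm_command([
  [-1,-0.02,0,0,0,0,0],
  [-1,-0.03,0,0,0,0,0],
  [-1,-0.03,0,0,0,0,0],
  [-1,-0.03,0,0,0,0,0],
  [-1,0,0.03,0.01,0,0,0],
  [-1,0,0.03,0.01,0,0,0],
  [-1,0,0.03,0.007,0,0,0],
])

```text
t: 6.73
tcp_pos: [0.622, -0.1907, 0.1176]
eef_rot: [0.028, 0.706, -0.028, 0.707]
ft_force: [0.5, 0.0, -0.9]
width: 0.528
```

Call:
arm_command([
  [-1,0,0.03,0,0,0,0],
  [-1,0,0.03,0,0,0,0],
  [-1,0,0.03,0,0,0,0],
  [-1,0,0.03,0,0,0,0],
  [-1,0,0.02,0,0,0,0],
  [-1,0,0.017,0,0,0,0],
  [-1,0,0,0,0,0,0],
  [-1,0,0,0,0,0,0],
])

```text
t: 7.4
tcp_pos: [0.6336, -0.0345, 0.1171]
eef_rot: [0.027, 0.707, -0.027, 0.707]
ft_force: [-0.1, -0.1, -1.2]
width: 0.525
```

```bash
python3 - <<'E'
from h import *
me(); im=eyes.camera('wrist'); cv2.imwrite('pics/w5.png',im)
E
```

```text
t 7.4 h,y,x [ 0.1171 -0.066   0.0948] rotvec to aligned(deg,tool) [ 0.   -0.01  0.02] w 0.525 F [-0.1 -0.1 -1.2]
```

View pics/w5.png

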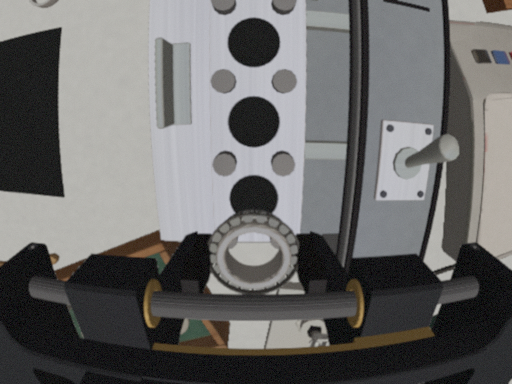

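The cone is held flat at (254,250), level with the nest row at column 254. I need to check the toggle's lean by its bat tip at (448,150), and the nest centres.

```bash
python3 - <<'E'
from h import *
me()
print('tip',D(wat(448,150,.132)),'base',D(wat(407,161,.088)))
for u,v in[(254,42),(254,121),(254,198)]: print(D(wat(u,v,.034)))
E
```

```text
t 7.45 h,y,x [ 0.117  -0.0669  0.0949] rotvec to aligned(deg,tool) [-0.07 -0.    0.02] w 0.521 F [ 0.6 -0.2 -1. ]
tip [0.132  0.0329 0.0345] base [0.088  0.0329 0.0502]
[ 0.034  -0.068  -0.0295]
[ 0.034 -0.068  0.032]
[ 0.034  -0.0679  0.0944]
```

The toggle is confirmed OFF (tip x ≈ 0.034, expected 0.031). Lowering the cone into nest 4.

Call:
arm_command([
  [-1,0.02,-0.001,0,0,0,0],
  [-1,0.025,0,0,0,0,0],
  [-1,0.02,0,0,0,0,0],
  [-1,0.013,0,0,0,0,0],
  [-1,0,0,0,0,0,0],
  [-1,0,0,0,0,0,0],
])

```text
t: 7.95
tcp_pos: [0.6334, -0.0373, 0.0386]
eef_rot: [0.028, 0.707, -0.028, 0.706]
ft_force: [-0.3, 0.9, -0.6]
width: 0.526
```

Call:
arm_command([
  [0.45,0,0,0,0,0,0],
  [0.45,0,0,0,0,0,0],
  [0.45,0,0,0,0,0,0],
  [0.45,0,0,0,0,0,0],
])

```text
t: 8.28
tcp_pos: [0.6338, -0.0361, 0.0396]
eef_rot: [0.027, 0.706, -0.027, 0.707]
ft_force: [-0.4, -0.1, 0.2]
width: 0.723
```

Call:
arm_command([
  [0.45,-0.03,0,0,0,0,0],
  [0.45,-0.03,0,0,0,0,0],
  [0.45,-0.03,-0.02,0,0,0,0],
  [0.45,-0.03,-0.03,0,0,0,0],
  [0.45,-0.03,-0.03,0,0,0,0],
  [0.5,-0.02,-0.035,0,0,0,0],
  [0.5,0,-0.035,0,0,0,0],
  [0.5,0,-0.035,0,0,0,0],
])

```text
t: 8.95
tcp_pos: [0.6194, -0.2209, 0.2102]
eef_rot: [0.027, 0.705, -0.028, 0.708]
ft_force: [1.0, 0.4, -0.1]
width: 0.747
```

```bash
python3 - <<'E'
from h import *
me(); im=eyes.camera('wrist'); cv2.imwrite('pics/w6.png',im)
E
```

```text
t 8.95 h,y,x [ 0.2102 -0.253   0.0947] rotvec to aligned(deg,tool) [-0.06  0.19  0.09] w 0.747 F [ 1.   0.4 -0.1]
```

View pics/w6.png

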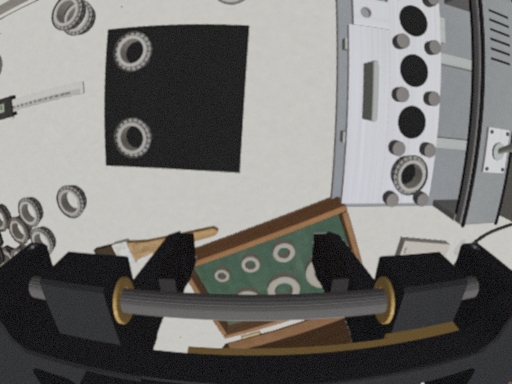

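Cone 1 sits in nest 4 at (410,175); the other two are at (133,137) and (132,50).

```bash
python3 - <<'E'
from h import *
me()
for u,v in[(133,137),(132,50)]: print(D(wat(u,v,.021)))
print('nest4 cone',D(wat(410,175,.052)))
E
```

```text
t 9.0 h,y,x [ 0.2086 -0.2593  0.0941] rotvec to aligned(deg,tool) [-0.35  0.08  0.18] w 0.752 F [-2.5 -4.8 -0.2]
[ 0.021  -0.4047  0.0532]
[ 0.021  -0.4016 -0.051 ]
nest4 cone [ 0.052  -0.0802  0.0924]
```

Call:
arm_command([
  [0.5,0,-0.036,-0.01,0,0,0],
  [0.5,0,-0.036,-0.01,0,0,0],
  [0.5,0,-0.036,-0.01,0,0,0],
  [0.5,0,-0.034,-0.01,0,0,0],
  [0.5,0.035,0,0,0,0,0],
  [0.5,0.035,0,0,0,0,0],
  [0.5,0.035,0,0,0,0,0],
  [0.5,0.03,0,0,0,0,0],
])

```text
t: 9.67
tcp_pos: [0.5679, -0.3574, 0.0709]
eef_rot: [0.028, 0.707, -0.027, 0.706]
ft_force: [1.4, -0.9, -0.2]
width: 0.749
```

Call:
arm_command([
  [0.5,0,0,0,0,0,0],
  [0.5,0,0,0,0,0,0],
])

```text
t: 9.83
tcp_pos: [0.5683, -0.3574, 0.0726]
eef_rot: [0.028, 0.707, -0.027, 0.706]
ft_force: [0.9, 0.5, 1.1]
width: 0.752
```

```bash
python3 - <<'E'
from h import *
me(); im=eyes.camera('wrist'); cv2.imwrite('pics/w7.png',im)
g=cv2.GaussianBlur(cv2.cvtColor(im,cv2.COLOR_BGR2GRAY),(3,3),1)[100:290,180:330]
c=cv2.HoughCircles(g,cv2.HOUGH_GRADIENT,1,40,param1=120,param2=15,minRadius=22,maxRadius=45)
for u,v,r in c[0][:3]: print(u+180,v+100,r,D(wat(u+180,v+100,.021)))
E
```

```text
t 9.83 h,y,x [ 0.0726 -0.393   0.0542] rotvec to aligned(deg,tool) [-0.08 -0.1  -0.08] w 0.752 F [0.9 0.5 1.1]
243.5 213.5 31.8 [ 0.021  -0.4023  0.0564]
```

View pics/w7.png

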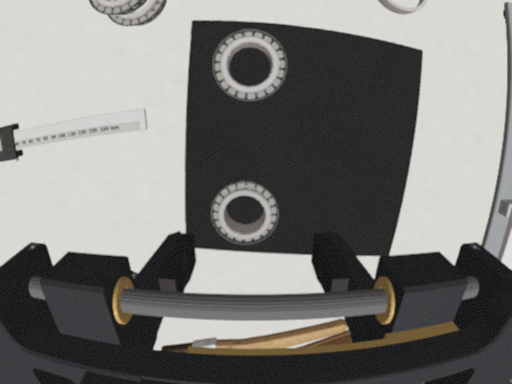

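The cone is at (245,212), about 8 mm left of the finger centre. I'm going down on it, and carrying it to nest 2 if the grip holds.

Call:
arm_command([
  [0.5,0.02,-0.008,0.002,0,0,0],
  [0.5,0.025,0,0,0,0,0],
  [0.5,0.021,0,0,0,0,0],
  [0.5,0,0,0,0,0,0],
  [0.5,0,0,0,0,0,0],
  [0.5,0,0,0,0,0,0],
])

```text
t: 10.38
tcp_pos: [0.571, -0.3668, 0.01]
eef_rot: [0.026, 0.705, -0.028, 0.708]
ft_force: [0.2, 0.7, 0.3]
width: 0.752
```

Call:
arm_command([
  [-1,0,0,0,0,0,0],
  [-1,0,0,0,0,0,0],
  [-1,0,0,0,0,0,0],
  [-1,0,0,0,0,0,0],
  [-1,0,0,0,0,0,0],
])

```text
t: 10.8
tcp_pos: [0.5703, -0.3661, 0.0083]
eef_rot: [0.027, 0.706, -0.028, 0.707]
ft_force: [-0.9, 0.6, 6.2]
width: 0.529
```

```bash
python3 -c "
from h import *; me()"
```

```text
t 10.8 h,y,x [ 0.0083 -0.4015  0.0568] rotvec to aligned(deg,tool) [-0.08  0.08  0.05] w 0.529 F [-0.9  0.6  6.2]
```

Call:
arm_command([
  [-1,-0.02,0,0,0,0,0],
  [-1,-0.03,0,0,0,0,0],
  [-1,-0.03,0,0,0,0,0],
  [-1,-0.03,0,0,0,0,0],
  [-1,0,0.03,-0.01,0,0,0],
  [-1,0,0.034,-0.01,0,0,0],
  [-1,0,0.034,-0.01,0,0,0],
  [-1,0,0.034,-0.01,0,0,0],
])

```text
t: 11.47
tcp_pos: [0.5395, -0.2298, 0.1171]
eef_rot: [0.028, 0.707, -0.028, 0.707]
ft_force: [0.6, -0.2, -1.1]
width: 0.532
```

Call:
arm_command([
  [-1,0,0.034,-0.01,0,0,0],
  [-1,0,0.034,-0.01,0,0,0],
  [-1,0,0.034,-0.01,0,0,0],
  [-1,0,0.034,-0.01,0,0,0],
  [-1,0,0.034,-0.007,0,0,0],
  [-1,0,0.032,0,0,0,0],
  [-1,0,0,0,0,0,0],
  [-1,0,0,0,0,0,0],
])

```text
t: 12.13
tcp_pos: [0.5089, -0.025, 0.1173]
eef_rot: [0.026, 0.706, -0.026, 0.707]
ft_force: [-0.5, -0.4, -0.9]
width: 0.533
```

```bash
python3 - <<'E'
from h import *
me(); im=eyes.camera('wrist'); cv2.imwrite('pics/w8.png',im)
# dark pad blobs
g=cv2.cvtColor(im,cv2.COLOR_BGR2GRAY); _,b=cv2.threshold(g[0:235,200:310],50,255,cv2.THRESH_BINARY_INV)
n,l,st,ce=cv2.connectedComponentsWithStats(b)
for i in range(1,n):
    if st[i][4]>300: print(st[i],ce[i]+[200,0],D(wat(ce[i][0]+200,ce[i][1],.034)))
E
```

```text
t 12.13 h,y,x [ 0.1173 -0.066  -0.0303] rotvec to aligned(deg,tool) [0.08 0.02 0.02] w 0.533 F [-0.5 -0.4 -0.9]
[  29   99   50   49 1877] [253.48161961 122.54661694] [ 0.034  -0.0687 -0.0916]
[  31  178   46   36 1290] [253.44108527 195.44806202] [ 0.034  -0.0686 -0.0326]
```

Call:
arm_command([
  [-1,0.02,-0.001,0,0,0,0],
  [-1,0.025,0,0,0,0,0],
  [-1,0.02,0,0,0,0,0],
  [-1,0.012,0,0,0,0,0],
  [-1,0,0,0,0,0,0],
  [-1,0,0,0,0,0,0],
])

```text
t: 12.68
tcp_pos: [0.5089, -0.0285, 0.0396]
eef_rot: [0.028, 0.707, -0.028, 0.706]
ft_force: [-0.4, -0.0, -0.9]
width: 0.529
```

Call:
arm_command([
  [0.45,0,0,0,0,0,0],
  [0.45,0,0,0,0,0,0],
  [0.45,0,0,0,0,0,0],
  [0.45,0,0,0,0,0,0],
])

```text
t: 13.02
tcp_pos: [0.5091, -0.0274, 0.0404]
eef_rot: [0.027, 0.706, -0.027, 0.707]
ft_force: [-0.4, 0.5, -0.5]
width: 0.725
```

Call:
arm_command([
  [0.45,-0.03,0,0,0,0,0],
  [0.45,-0.03,0,0,0,0,0],
  [0.45,-0.03,-0.02,0,0,0,0],
  [0.45,-0.03,-0.036,0,0,0,0],
  [0.45,-0.03,-0.036,0,0,0,0],
  [0.5,-0.02,-0.036,0,0,0,0],
  [0.5,0,-0.036,0,0,0,0],
  [0.5,0,-0.036,0,0,0,0],
])

```text
t: 13.68
tcp_pos: [0.4939, -0.2204, 0.2051]
eef_rot: [0.027, 0.706, -0.028, 0.708]
ft_force: [0.8, -1.0, -0.4]
width: 0.75
```

Call:
arm_command([
  [0.5,0,-0.03,-0.004,0,0,0],
  [0.5,0,0,0,0,0,0],
  [0.5,0,0,0,0,0,0],
])

```text
t: 13.93
tcp_pos: [0.4873, -0.2492, 0.2033]
eef_rot: [0.028, 0.707, -0.028, 0.707]
ft_force: [0.3, 0.3, -1.2]
width: 0.753
```

```bash
python3 - <<'E'
from h import *
me(); im=eyes.camera('wrist'); cv2.imwrite('pics/w9.png',im)
E
```

```text
t 13.93 h,y,x [ 0.2033 -0.2912 -0.0348] rotvec to aligned(deg,tool) [-0.22 -0.01 -0.01] w 0.753 F [ 0.3  0.3 -1.2]
```

View pics/w9.png

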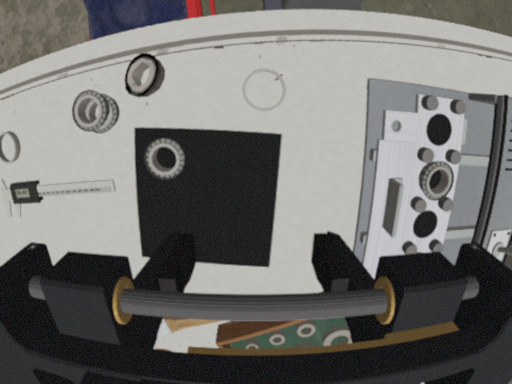

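Cone 2 sits in nest 2 at (437,180); the last cone is still on the mat at (165,158).

```bash
python3 - <<'E'
from h import *
me(); print(D(wat(165,157,.021)))
E
```

```text
t 13.98 h,y,x [ 0.2034 -0.29   -0.0347] rotvec to aligned(deg,tool) [-0.13 -0.01 -0.02] w 0.748 F [0.7 1.3 0.9]
[ 0.021  -0.394  -0.0508]
```

Call:
arm_command([
  [0.5,0,-0.034,-0.005,0,0,0],
  [0.5,0,-0.036,-0.005,0,0,0],
  [0.5,0,-0.036,-0.004,0,0,0],
  [0.5,0.035,0,0,0,0,0],
  [0.5,0.035,0,0,0,0,0],
  [0.5,0.035,0,0,0,0,0],
  [0.5,0.025,0,0,0,0,0],
  [0.5,0,0,0,0,0,0],
])

```text
t: 14.65
tcp_pos: [0.4645, -0.3496, 0.0689]
eef_rot: [0.029, 0.709, -0.024, 0.704]
ft_force: [-0.6, 0.8, -0.6]
width: 0.755
```

Call:
arm_command([
  [0.5,0,0,0,0,0,0],
  [0.5,0,0,0,0,0,0],
])

```text
t: 14.82
tcp_pos: [0.4666, -0.3528, 0.0753]
eef_rot: [0.026, 0.706, -0.028, 0.707]
ft_force: [0.3, 0.0, 0.7]
width: 0.75
```

```bash
python3 - <<'E'
from h import *
me(); im=eyes.camera('wrist'); cv2.imwrite('pics/w10.png',im)
g=cv2.GaussianBlur(cv2.cvtColor(im,cv2.COLOR_BGR2GRAY),(3,3),1)[100:290,180:330]
c=cv2.HoughCircles(g,cv2.HOUGH_GRADIENT,1,40,param1=120,param2=15,minRadius=22,maxRadius=45)
for u,v,r in c[0][:3]: print(u+180,v+100,r,D(wat(u+180,v+100,.021)))
E
```

```text
t 14.82 h,y,x [ 0.0753 -0.396  -0.0476] rotvec to aligned(deg,tool) [-0.02  0.11  0.11] w 0.75 F [0.3 0.  0.7]
253.5 205.5 29.9 [ 0.021  -0.3979 -0.052 ]
```

Call:
arm_command([
  [0.5,0.02,-0.002,-0.003,0,0,0],
  [0.5,0.025,0,0,0,0,0],
  [0.5,0.023,0,0,0,0,0],
  [0.5,0,0,0,0,0,0],
  [0.5,0,0,0,0,0,0],
  [0.5,0,0,0,0,0,0],
])

```text
t: 15.37
tcp_pos: [0.4631, -0.355, 0.007]
eef_rot: [0.027, 0.706, -0.028, 0.707]
ft_force: [-0.4, 0.5, -0.1]
width: 0.75
```

Call:
arm_command([
  [-1,0,0,0,0,0,0],
  [-1,0,0,0,0,0,0],
  [-1,0,0,0,0,0,0],
  [-1,0,0,0,0,0,0],
  [-1,0,0,0,0,0,0],
])

```text
t: 15.78
tcp_pos: [0.4626, -0.3546, 0.0061]
eef_rot: [0.027, 0.706, -0.027, 0.707]
ft_force: [-1.1, 1.6, 5.9]
width: 0.531
```

```bash
python3 -c "
from h import *; me()"
```

```text
t 15.78 h,y,x [ 0.0061 -0.3982 -0.0514] rotvec to aligned(deg,tool) [-0.08  0.04  0.02] w 0.531 F [-1.1  1.6  5.9]
```

Gripped. Target is nest 1 (y −0.068, x −0.092): Δy +0.330, Δx −0.040.

Call:
arm_command([
  [-1,-0.02,0,0,0,0,0],
  [-1,-0.03,0,0,0,0,0],
  [-1,-0.03,0,0,0,0,0],
  [-1,-0.03,0,0,0,0,0],
  [-1,0,0.03,0,0,0,0],
  [-1,0,0.034,-0.005,0,0,0],
  [-1,0,0.034,-0.005,0,0,0],
  [-1,0,0.034,-0.005,0,0,0],
])

```text
t: 16.45
tcp_pos: [0.4571, -0.2204, 0.1154]
eef_rot: [0.028, 0.707, -0.028, 0.707]
ft_force: [0.7, -0.5, -1.3]
width: 0.529
```

Call:
arm_command([
  [-1,0,0.034,-0.005,0,0,0],
  [-1,0,0.034,-0.005,0,0,0],
  [-1,0,0.034,-0.005,0,0,0],
  [-1,0,0.034,-0.005,0,0,0],
  [-1,0,0.034,-0.005,0,0,0],
  [-1,0,0.028,0,0,0,0],
  [-1,0,0,0,0,0,0],
  [-1,0,0,0,0,0,0],
])

```text
t: 17.12
tcp_pos: [0.448, -0.0216, 0.1155]
eef_rot: [0.026, 0.707, -0.026, 0.707]
ft_force: [-0.6, -1.0, -1.6]
width: 0.53
```

```bash
python3 - <<'E'
from h import *
me(); im=eyes.camera('wrist'); cv2.imwrite('pics/w11.png',im)
E
```

```text
t 17.12 h,y,x [ 0.1155 -0.0672 -0.0913] rotvec to aligned(deg,tool) [0.07 0.01 0.01] w 0.53 F [-0.6 -1.  -1.6]
```

Call:
arm_command([
  [-1,0.02,-0.001,0,0,0,0],
  [-1,0.025,0,0,0,0,0],
  [-1,0.02,0,0,0,0,0],
  [-1,0.012,0,0,0,0,0],
  [-1,0,0,0,0,0,0],
  [-1,0,0,0,0,0,0],
])

```text
t: 17.67
tcp_pos: [0.448, -0.0246, 0.038]
eef_rot: [0.028, 0.707, -0.028, 0.706]
ft_force: [0.4, 0.5, -0.2]
width: 0.526
```

Call:
arm_command([
  [0.45,0,0,0,0,0,0],
  [0.45,0,0,0,0,0,0],
  [0.45,0,0,0,0,0,0],
  [0.45,0,0,0,0,0,0],
])

```text
t: 18.0
tcp_pos: [0.4482, -0.0237, 0.0388]
eef_rot: [0.027, 0.706, -0.027, 0.707]
ft_force: [-0.1, 0.9, 0.2]
width: 0.724
```

Call:
arm_command([
  [0.45,-0.03,0,0,0,0,0],
  [0.45,-0.03,0,0,0,0,0],
  [0.45,-0.03,-0.02,0.02,0,0,0],
  [0.45,-0.01,-0.03,0.03,0,0,0],
  [-1,0,-0.03,0.03,0,0,0],
  [-1,0,-0.03,0.01,0,0,0],
  [-1,0,0,0,0,0,0],
  [-1,0,0,0,0,0,0],
])

```text
t: 18.67
tcp_pos: [0.5274, -0.139, 0.1377]
eef_rot: [0.028, 0.707, -0.028, 0.706]
ft_force: [-0.3, -0.3, -0.2]
width: 0.446
```

```bash
python3 - <<'E'
from h import *
me(); im=eyes.camera('wrist'); cv2.imwrite('pics/w12.png',im)
E
```

```text
t 18.67 h,y,x [ 0.1377 -0.1783 -0.0032] rotvec to aligned(deg,tool) [-0.2  -0.02 -0.01] w 0.446 F [-0.3 -0.3 -0.2]
```

View pics/w12.png

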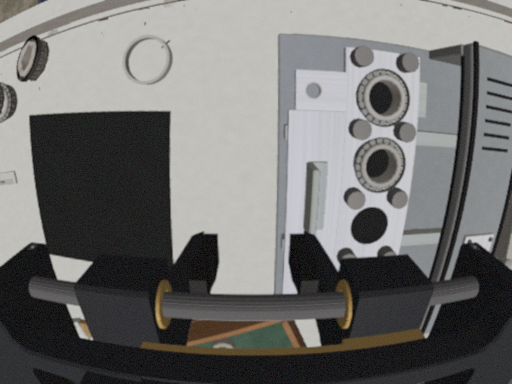

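The mat is empty and cones sit in nests 1 (382,97), 2 (379,163) and 4. The lug hole is at (314,90), and the tab's top outer edge is near column 309, rows 163–231.

```bash
python3 - <<'E'
from h import *
me()
for n,u,v,z in[('tab',309,163,.066),('tab',307,231,.066),('tabfar',327,163,.066),('lug',314,90,.034)]: print(n,D(wat(u,v,z)))
E
```

```text
t 18.72 h,y,x [ 0.1377 -0.1772 -0.0037] rotvec to aligned(deg,tool) [-0.13 -0.05 -0.03] w 0.404 F [-0.  -0.1 -0.2]
tab [ 0.066  -0.1365 -0.0361]
tab [ 0.066  -0.1348  0.0205]
tabfar [ 0.066  -0.1224 -0.0363]
lug [ 0.034  -0.128  -0.0923]
```

I'll turn the tool 90° so its wide body runs along x and stays clear of the toggle. Joint 6 needs checking first.

```bash
python3 -c "
from h import *; print(observe()['joint_positions'])"
```

```text
[-4.73435868e-01  4.66688227e-01  1.47107098e+00  1.51005427e-04
  1.20486537e+00 -1.96613569e+00]
```

Call:
arm_command([
  [-1,0,0,0,6.9,0,0],
  [-1,0,0,0,6.9,0,0],
  [-1,0,0,0,6.9,0,0],
  [-1,0,0,0,6.9,0,0],
  [-1,0,0,0,6.9,0,0],
  [-1,0,0,0,6.9,0,0],
  [-1,0,0,0,6.9,0,0],
  [-1,0,0,0,6.9,0,0],
])

```text
t: 19.38
tcp_pos: [0.5269, -0.1365, 0.1381]
eef_rot: [0.353, 0.613, -0.353, 0.613]
ft_force: [0.9, 0.2, 0.3]
width: 0.001
```

Call:
arm_command([
  [-1,0,0,0,6.9,0,0],
  [-1,0,0,0,6.9,0,0],
  [-1,0,0,0,6.9,0,0],
  [-1,0,0,0,6.9,0,0],
  [-1,0,0,0,6.9,0,0],
  [-1,0,0,0,0,0,0],
  [-1,0,0,0,0,0,0],
])

```text
t: 19.97
tcp_pos: [0.5271, -0.137, 0.1381]
eef_rot: [-0.517, -0.483, 0.517, -0.483]
ft_force: [-0.5, -0.3, 0.1]
width: 0.007
```

```bash
python3 -c "
from h import *; me()"
```

```text
t 19.97 h,y,x [ 0.1381 -0.1763 -0.0036] rotvec to aligned(deg,tool) [-8.951e+01 -2.000e-02  0.000e+00] w 0.007 F [-0.5 -0.3  0.1]
```

Call:
arm_command([
  [-1,0.03,0,0,0.5,0,0],
  [-1,0.03,0,0,0,0,0],
  [-1,0.03,0,0,0,0,0],
  [-1,0,0,-0.015,0,0,0],
  [-1,0,0,-0.012,0,0,0],
  [-1,0,0,-0.012,0,0,0],
  [-1,0,0,-0.012,0,0,0],
  [-1,0,0,-0.012,0,0,0],
])

```text
t: 20.63
tcp_pos: [0.5327, -0.0747, 0.0487]
eef_rot: [-0.519, -0.479, 0.519, -0.481]
ft_force: [-0.9, -5.0, -3.8]
width: 0.005
```

Call:
arm_command([
  [-1,0,0,-0.012,0,0,0],
  [-1,0,0,-0.012,0,0,0],
  [-1,0,0,-0.012,0,0,0],
  [-1,0,0,-0.012,0,0,0],
  [-1,0,0,-0.008,0,0,0],
  [-1,0,0,0,0,0,0],
])

```text
t: 21.13
tcp_pos: [0.5373, -0.0177, 0.0488]
eef_rot: [0.519, 0.48, -0.519, 0.481]
ft_force: [0.1, -0.1, 0.4]
width: 0.003
```

```bash
python3 -c "
from h import *; me()"
```

```text
t 21.13 h,y,x [ 0.0488 -0.0566 -0.0025] rotvec to aligned(deg,tool) [-9.011e+01  6.000e-02 -7.000e-02] w 0.003 F [ 0.1 -0.1  0.4]
```

Now at y −0.057 with no stop felt yet. I'll ease further in until the stop is felt.

Call:
arm_command([
  [-1,0,0,-0.005,0,0,0],
  [-1,0,0,-0.005,0,0,0],
  [-1,0,0,-0.004,0,0,0],
  [-1,0,0,-0.002,0,0,0],
])

```text
t: 21.47
tcp_pos: [0.5388, -0.0051, 0.0485]
eef_rot: [-0.519, -0.478, 0.52, -0.481]
ft_force: [-5.2, -23.6, 4.6]
width: 0.003
```

```bash
python3 -c "
from h import *; me()"
```

```text
t 21.47 h,y,x [ 0.0485 -0.0438 -0.002 ] rotvec to aligned(deg,tool) [-90.21   0.23   0.12] w 0.003 F [ -5.2 -23.6   4.6]
```

Call:
arm_command([
  [-1,0,0,0,0,0,0],
  [-1,0,0,0.01,0,0,0],
  [-1,0,0,0.03,0,0,0],
  [-1,-0.03,0,0.01,0,0,0],
  [-1,-0.04,0,0,0,0,0],
  [-1,-0.04,0,0,0,0,0],
  [-1,-0.04,-0.03,0,0,0,0],
  [-1,0,-0.03,0,0,0,0],
])

```text
t: 22.13
tcp_pos: [0.4821, -0.0498, 0.1967]
eef_rot: [0.522, 0.476, -0.518, 0.483]
ft_force: [-0.3, -0.0, 0.4]
width: 0.006
```

Call:
arm_command([
  [-0.2,0,-0.03,0,0,0,0],
  [-0.2,0,-0.03,0,0,0,0],
  [-0.2,0,-0.02,0,0,0,0],
  [-0.2,0,0,0,0,0,0],
  [-0.2,0,0,0,0,0,0],
])

```text
t: 22.55
tcp_pos: [0.3997, -0.0424, 0.1916]
eef_rot: [0.52, 0.479, -0.52, 0.479]
ft_force: [-0.4, 0.5, -0.5]
width: 0.358
```

```bash
python3 - <<'E'
from h import *
me(); im=eyes.camera('wrist'); cv2.imwrite('pics/w13.png',im)
t=eyes.camera('top')[135:240,90:270]; c=np.zeros((384+300,512,3),np.uint8); c[:384]=im; c[384:]=cv2.resize(t,(512,300),interpolation=cv2.INTER_CUBIC)
cv2.imwrite('pics/c13.png',cv2.resize(c,None,fx=.875,fy=.875))
E
```

```text
t 22.55 h,y,x [ 0.1916 -0.0917 -0.1378] rotvec to aligned(deg,tool) [-9.032e+01  3.000e-02 -7.000e-02] w 0.358 F [-0.4  0.5 -0.5]
```

View pics/c13.png

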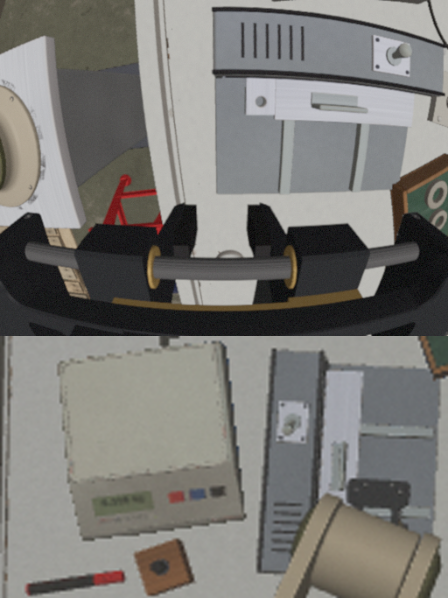

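The carriage is in: the lug hole is at wrist pixel (298,114), right in front of the roof. The pin stands in its block at top pixel ≈ (154.3,227.4).

```bash
python3 - <<'E'
from h import *
me(); print('lug',D(wat(298.3,115,.034)),'pin',D(at('top',154.3,227.4,.064)))
im=cv2.imread('pics/w13.png'); 
print('tab',D(wat(312/.875,107/.875,.066)),D(wat(365/.875,105/.875,.066)))
E
```

```text
t 22.65 h,y,x [ 0.1914 -0.0919 -0.1368] rotvec to aligned(deg,tool) [-9.029e+01  4.000e-02 -5.000e-02] w 0.397 F [-0.4  1.   0.7]
lug [ 0.034  -0.0295 -0.0901] pin [ 0.064   0.1993 -0.149 ]
tab [ 0.066  -0.0325 -0.0384] [ 0.066  -0.0258  0.029 ]
```

Call:
arm_command([
  [-0.2,0,0,-0.036,0,0,0],
  [-0.2,0,0,-0.036,0,0,0],
  [-0.2,0,0,-0.036,0,0,0],
  [-0.2,0,0,-0.036,0,0,0],
  [-0.2,0,0,-0.036,0,0,0],
  [-0.2,0,0,-0.03,0,0,0],
  [-0.2,0,0,0,0,0,0],
  [-0.2,0,0,0,0,0,0],
])

```text
t: 23.32
tcp_pos: [0.4173, 0.1681, 0.1908]
eef_rot: [-0.519, -0.48, 0.519, -0.48]
ft_force: [-0.7, 0.1, -0.6]
width: 0.396
```

```bash
python3 - <<'E'
from h import *
me(); im=eyes.camera('wrist'); cv2.imwrite('pics/w14.png',im)
E
```

```text
t 23.32 h,y,x [ 0.1908  0.1196 -0.1362] rotvec to aligned(deg,tool) [-9.009e+01 -2.000e-02  2.000e-02] w 0.396 F [-0.7  0.1 -0.6]
```

View pics/w14.png

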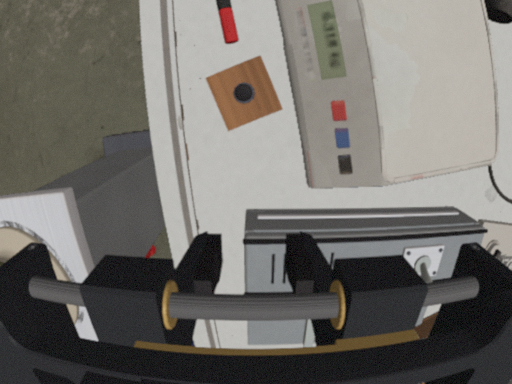

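The pin is at (243,92) in its block, and the scale and pen have clearance. The lug hole reading (−0.0295) differs by 7 mm from the expected −0.022, so I'm refining both numerically.

```bash
python3 - <<'E'
from h import *
s=observe(); print('pin top',D(wat(243,91,.064,s)))
g=cv2.cvtColor(cv2.imread('pics/w13.png'),cv2.COLOR_BGR2GRAY)
print(g[104:126:2,286:312:2])
s0=dict(s); s0['tcp_pos']=O+ex*-.1378+ey*-.0917+[0,0,.1916]
for u,v in[(298,112),(298,114),(298,116)]: print(v,D(wat(u,v,.034,s0)))
# roof front lower/upper edge check & bed outer edge (known y=0 z=.081 ; y=-.155)
print('col',[(v,int(g[v,330])) for v in range(66,100,2)],[(v,int(g[v,330])) for v in range(205,235,3)])
for v in (85,88): print(v,D(wat(330,v,.081,s0)))
for v in (217,220,223): print(v,D(wat(330,v,.012,s0)))
E
```

```text
pin top [ 0.064   0.2043 -0.1451]
[[194 192 193 192 193 192 191 190 191 189 189 193 191]
 [194 190 193 193 196 193 195 192 194 189 190 192 193]
 [193 191 193 192 195 191 188 191 191 189 190 191 195]
 [194 192 193 193 176 150 139 145 177 187 189 193 193]
 [194 191 194 176 142 136 129 103 120 178 191 193 195]
 [194 193 194 152 131 131 133 112  94 153 192 195 194]
 [195 192 192 148 130 134 132 108  96 139 190 192 195]
 [197 191 192 159 131 135 129  95 105 155 190 193 193]
 [196 193 193 185 146 121 103 104 142 178 191 195 191]
 [193 190 193 192 187 165 157 164 181 191 192 193 194]
 [196 194 194 189 194 193 193 192 194 191 191 195 195]]
112 [ 0.034  -0.0262 -0.0919]
114 [ 0.034  -0.0283 -0.0918]
116 [ 0.034  -0.0303 -0.0918]
col [(66, 122), (68, 132), (70, 132), (72, 133), (74, 131), (76, 135), (78, 132), (80, 122), (82, 44), (84, 41), (86, 48), (88, 71), (90, 123), (92, 189), (94, 191), (96, 187), (98, 188)] [(205, 164), (208, 165), (211, 163), (214, 162), (217, 157), (220, 155), (223, 183), (226, 184), (229, 185), (232, 187)]
85 [ 0.081   0.0006 -0.071 ]
88 [ 0.081  -0.002  -0.0709]
217 [ 0.012  -0.151  -0.0444]
220 [ 0.012 -0.155 -0.044]
223 [ 0.012  -0.159  -0.0436]
```

The hole sits about 7 mm short of home, and the grey crescent inside it agrees. Before pushing again I'm looking at the tunnel from the scene camera.

```bash
python3 - <<'E'
from h import *
me(); im=eyes.camera('scene'); c=im[165:245,178:292]; cv2.imwrite('pics/s15.png',cv2.resize(c,None,fx=7,fy=7,interpolation=cv2.INTER_CUBIC))
def px(h,y,x): u,v=pix('scene',O+ex*x+ey*y+[0,0,h]); return np.round([(u-178)*7,(v-165)*7])
print('lug home',px(.034,-.022,-.092),'lug short',px(.034,-.0295,-.092),'toggle off/on',px(.132,.036,.031),px(.132,.036,.069),'cones home',px(.052,.015,-.092),px(.052,.015,-.03),px(.052,.015,.093))
E
```

```text
t 23.37 h,y,x [ 0.1908  0.1186 -0.1362] rotvec to aligned(deg,tool) [-9.02e+01 -2.00e-02  4.00e-02] w 0.4 F [0.3 0.5 0.6]
lug home [231. 306.] lug short [239. 313.] toggle off/on [368.  16.] [430.  -4.] cones home [191. 243.] [298. 204.] [495. 132.]
```

View pics/s15.png

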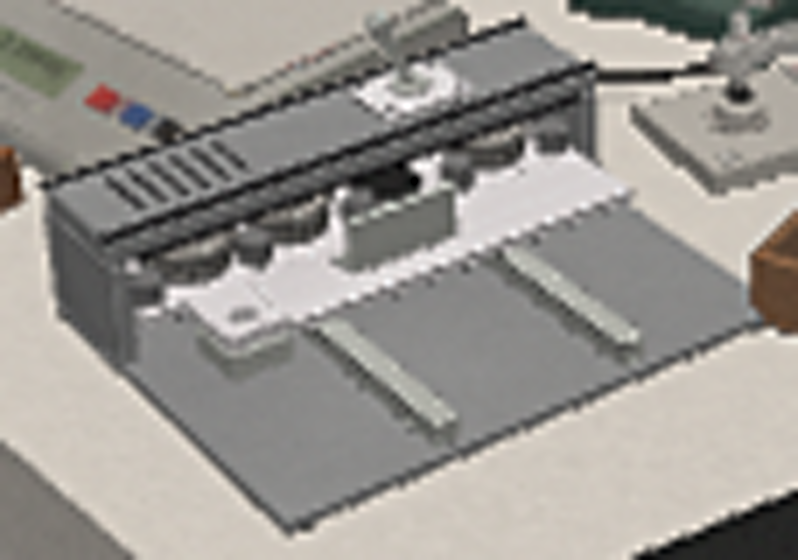

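The cones are flat, the toggle is OFF (378,22), and the lug hole at (243,317) matches "short of home". I'll push the tab again, nearer the robot and higher.

Call:
arm_command([
  [-1,0,0.013,0.036,0,0,0],
  [-1,0,0.015,0.036,0,0,0],
  [-1,0,0.02,0.036,0,0,0],
  [-1,0,0.02,0.036,0,0,0],
  [-1,0,0.02,0.036,0,0,0],
  [-1,0,0.02,0.036,0,0,0],
  [-1,0.03,0,0,0,0,0],
  [-1,0.035,0,0,0,0,0],
])

```text
t: 24.08
tcp_pos: [0.5085, -0.0613, 0.1267]
eef_rot: [0.522, 0.476, -0.52, 0.48]
ft_force: [-0.5, 0.3, -0.9]
width: 0.006
```

Call:
arm_command([
  [-1,0.035,0,0,0,0,0],
  [-1,0.034,0,0,0,0,0],
  [-1,0,0,-0.02,0,0,0],
  [-1,0,0,-0.02,0,0,0],
  [-1,0,0,-0.006,0,0,0],
  [-1,0,0,0,0,0,0],
])

```text
t: 24.58
tcp_pos: [0.5107, -0.0115, 0.0573]
eef_rot: [0.52, 0.479, -0.52, 0.48]
ft_force: [-0.4, -0.0, -0.2]
width: 0.003
```

```bash
python3 -c "
from h import *; me()"
```

```text
t 24.58 h,y,x [ 0.0573 -0.0524 -0.0295] rotvec to aligned(deg,tool) [-9.026e+01  1.000e-02 -1.000e-02] w 0.003 F [-0.4 -0.  -0.2]
```

Call:
arm_command([
  [-1,0,0,-0.005,0,0,0],
  [-1,0,0,-0.004,0,0,0],
  [-1,0,0,-0.003,0,0,0],
  [-1,0,0,0,0,0,0],
])

```text
t: 24.92
tcp_pos: [0.5118, -0.0026, 0.0577]
eef_rot: [-0.518, -0.478, 0.521, -0.481]
ft_force: [-3.9, -18.4, 1.2]
width: 0.0
```

```bash
python3 -c "
from h import *; me()"
```

```text
t 24.92 h,y,x [ 0.0577 -0.0434 -0.0291] rotvec to aligned(deg,tool) [-90.26   0.3    0.24] w 0.0 F [ -3.9 -18.4   1.2]
```

Call:
arm_command([
  [-1,0,0,-0.001,0,0,0],
  [-1,0,0,-0.001,0,0,0],
  [-1,0,0,0,0,0,0],
])

```text
t: 25.17
tcp_pos: [0.5119, -0.0022, 0.0577]
eef_rot: [-0.518, -0.477, 0.522, -0.481]
ft_force: [-6.3, -29.3, 0.6]
width: 0.004
```

```bash
python3 -c "
from h import *; me()"
```

```text
t 25.17 h,y,x [ 0.0577 -0.0431 -0.0291] rotvec to aligned(deg,tool) [-90.29   0.38   0.35] w 0.004 F [ -6.3 -29.3   0.6]
```

It's rigid at the same place from two different contacts (29 N, no movement), so the carriage is at its stop. The true lug position is then about −0.029. Now fetching the pin.

Call:
arm_command([
  [-1,0,0,0.012,0,0,0],
  [-1,0,0,0.03,0,0,0],
  [-1,-0.035,0,0.01,0,0,0],
  [-0.2,-0.04,-0.03,0,0,0,0],
  [-0.2,-0.035,-0.03,0,0,0,0],
  [-0.2,0,-0.03,-0.02,0,0,0],
  [-0.2,0,-0.027,-0.036,0,0,0],
  [-0.2,0,0,-0.036,0,0,0],
])

```text
t: 25.83
tcp_pos: [0.4043, 0.0488, 0.1578]
eef_rot: [-0.52, -0.479, 0.521, -0.478]
ft_force: [2.0, 0.1, -1.2]
width: 0.359
```

Call:
arm_command([
  [-0.2,0,0,-0.036,0,0,0],
  [-0.2,0,0,-0.036,0,0,0],
  [-0.2,0,0,-0.036,0,0,0],
  [-0.2,0,0,-0.036,0,0,0],
  [-0.2,0,0,-0.036,0,0,0],
  [-0.2,0,0,-0.015,0,0,0],
  [-0.2,0.03,0,0,0,0,0],
  [-0.2,0.02,0,0,0,0,0],
])

```text
t: 26.5
tcp_pos: [0.4238, 0.2436, 0.1065]
eef_rot: [0.52, 0.48, -0.519, 0.48]
ft_force: [0.4, 0.4, -1.7]
width: 0.402
```

Call:
arm_command([
  [-0.2,0,0,0,0,0,0],
  [-0.2,0,0,0,0,0,0],
])

```text
t: 26.67
tcp_pos: [0.4238, 0.2425, 0.1072]
eef_rot: [-0.52, -0.479, 0.52, -0.479]
ft_force: [0.2, 0.1, 0.7]
width: 0.401
```

```bash
python3 - <<'E'
from h import *
me(); im=eyes.camera('wrist'); cv2.imwrite('pics/w16.png',im)
hsv=cv2.cvtColor(im,cv2.COLOR_BGR2HSV); g=im.max(axis=2)
# wood mask
m=((hsv[...,0]<18)&(hsv[...,1]>90)&(hsv[...,2]>50)).astype(np.uint8)
n,l,st,ce=cv2.connectedComponentsWithStats(m)
for i in range(1,n):
    if st[i][4]>800: print('wood',st[i],ce[i])
_,b=cv2.threshold(g[60:290,190:320],45,255,cv2.THRESH_BINARY_INV)
n,l,st,ce=cv2.connectedComponentsWithStats(b)
for i in range(1,n):
    if st[i][4]>100: u,v=ce[i]+[190,60]; print('dark',st[i],(u,v),D(wat(u,v,.064)))
E
```

```text
t 26.67 h,y,x [ 0.1072  0.1943 -0.1354] rotvec to aligned(deg,tool) [-9.031e+01 -4.000e-02  8.000e-02] w 0.401 F [0.2 0.1 0.7]
wood [ 190  135   99   99 5067] [239.72626801 183.11643971]
dark [ 38 121  23  30 526] (np.float64(238.59885931558935), np.float64(195.78136882129277)) [ 0.064   0.2086 -0.1444]
dark [   0  173   32   57 1533] (np.float64(204.8904109589041), np.float64(260.8891063274625)) [ 0.064   0.1571 -0.171 ]
dark [  96  173   34   57 1621] (np.float64(302.67612584824184), np.float64(261.0505860579889)) [ 0.064   0.1566 -0.0976]
```

```bash
python3 - <<'E'
from h import *
me(); print(D(wat(239.3,199.5,.064)),D(wat(239.5,182,.034)), 'corners', [D(wat(u,v,.034)) for u,v in[(190,184),(289,184),(239,135)]])
cv2.imwrite('pics/p16.png',cv2.resize(cv2.imread('pics/w16.png')[120:290,160:330],None,fx=3.5,fy=3.5))
E
```

```text
t 26.72 h,y,x [ 0.1081  0.1945 -0.1349] rotvec to aligned(deg,tool) [-9.032e+01  2.000e-02 -5.000e-02] w 0.399 F [-1.   0.1 -0.2]
[ 0.064   0.2059 -0.144 ] [ 0.034   0.2097 -0.1451] corners [array([ 0.034 ,  0.2084, -0.1841]), array([ 0.034 ,  0.2079, -0.1067]), array([ 0.034 ,  0.2461, -0.1449])]
```

View pics/p16.png

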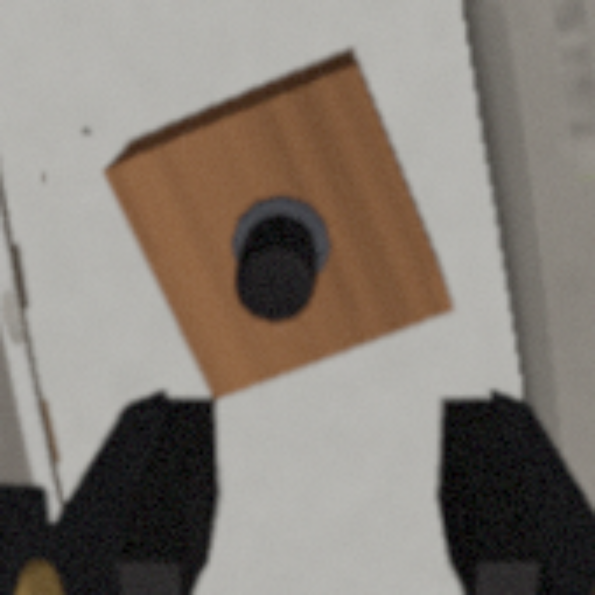

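The grip's top disc is at full pixel (238.6,200.6), giving the pin at y 0.204, x −0.1445. The fingers clear the scale.

Call:
arm_command([
  [-0.2,0.01,-0.0095,-0.0095,0,0,0],
  [-0.2,0.018,0,0,0,0,0],
  [-0.2,0.018,0,0,0,0,0],
  [-0.2,0.018,0,0,0,0,0],
  [-0.2,0,0,0,0,0,0],
  [-0.2,0,0,0,0,0,0],
])

```text
t: 27.22
tcp_pos: [0.4157, 0.253, 0.0442]
eef_rot: [0.52, 0.479, -0.52, 0.479]
ft_force: [0.2, 1.1, 0.2]
width: 0.404
```

```bash
python3 -c "
from h import *; me()"
```

```text
t 27.22 h,y,x [ 0.0442  0.2041 -0.1443] rotvec to aligned(deg,tool) [-9.032e+01  2.000e-02 -4.000e-02] w 0.404 F [0.2 1.1 0.2]
```

Call:
arm_command([
  [-1,0,0,0,0,0,0],
  [-1,0,0,0,0,0,0],
  [-1,0,0,0,0,0,0],
  [-1,0,0,0,0,0,0],
])

```text
t: 27.55
tcp_pos: [0.4156, 0.2532, 0.0442]
eef_rot: [0.52, 0.479, -0.519, 0.48]
ft_force: [-1.6, -0.5, 6.5]
width: 0.17
```

```bash
python3 -c "
from h import *; me()"
```

```text
t 27.55 h,y,x [ 0.0442  0.2043 -0.1444] rotvec to aligned(deg,tool) [-9.028e+01  5.000e-02 -1.100e-01] w 0.17 F [-1.6 -0.5  6.5]
```

Gripped (15 mm). Lifting and carrying the pin over to just in front of the lug, then I'll refine the hole position from there.

Call:
arm_command([
  [-1,-0.015,0,0,0,0,0],
  [-1,-0.025,0,0,0,0,0],
  [-1,-0.03,0,0,0,0,0],
  [-1,-0.036,0,0,0,0,0],
  [-1,0,0,0.03,0,0,0],
  [-1,0,0,0.035,0,0,0],
  [-1,0,0,0.035,0,0,0],
  [-1,0,0,0.035,0,0,0],
])

```text
t: 28.22
tcp_pos: [0.4037, 0.1174, 0.1496]
eef_rot: [0.52, 0.479, -0.519, 0.48]
ft_force: [0.8, -0.3, -0.1]
width: 0.168
```

Call:
arm_command([
  [-1,0,0.01,0.035,0,0,0],
  [-1,0,0.015,0.035,0,0,0],
  [-1,0,0.015,0.035,0,0,0],
  [-1,0,0.012,0.035,0,0,0],
  [-1,0,0,0.01,0,0,0],
  [-1,0,0,0,0,0,0],
  [-1,0,0,0,0,0,0],
  [-1,0,0,0,0,0,0],
])

```text
t: 28.88
tcp_pos: [0.4434, -0.034, 0.1493]
eef_rot: [-0.52, -0.48, 0.52, -0.479]
ft_force: [-0.7, 0.3, -1.2]
width: 0.171
```

```bash
cat > hole.py <<'E'
from h import *
def pw(X,s):
    P=eyes.camera_params('wrist'); K=np.array(P['K']); M=np.array(P['mount'])
    t=R.from_quat(s['eef_rot']).inv().apply(X-np.array(s['tcp_pos'])); c=M[:3,:3].T@(t-M[:3,3])
    a=np.arctan2(np.hypot(c[0],c[1]),-c[2]); r=np.hypot(c[0],c[1]); return K[0,2]+K[0,0]*a*c[0]/r, K[1,2]-K[0,0]*a*c[1]/r
def find(name):
    me(); s=observe(); im=eyes.camera('wrist'); cv2.imwrite(f'pics/{name}.png',im); g=cv2.cvtColor(im,cv2.COLOR_BGR2GRAY)
    u0,v0=map(int,pw(O+ex*-.092+ey*-.028+[0,0,.034],s)); print('expect',u0,v0)
    a=max(v0-28,0); b=max(u0-28,0); w=g[a:v0+28,b:u0+28]
    for th in (150,165,175):
        n,l,st,ce=cv2.connectedComponentsWithStats((w<th).astype(np.uint8))
        for i in range(1,n):
            if 60<st[i][4]<900 and .6<st[i][2]/st[i][3]<1.6:
                x,y,ww,hh=st[i][:4]; u,v=b+x+(ww-1)/2,a+y+(hh-1)/2; print(th,st[i],'bbox c',D(wat(u,v,.034,s)))
    return im,s
E
python3 - <<'E'
from hole import *
im,s=find('w17')
E
```

```text
t 28.88 h,y,x [ 0.1493 -0.0799 -0.0949] rotvec to aligned(deg,tool) [-9.023e+01 -4.000e-02  0.000e+00] w 0.171 F [-0.7  0.3 -1.2]
expect 256 129
150 [  0   0  56  56 875] bbox c [ 0.034  -0.0275 -0.0925]
150 [ 22  24  15  14 166] bbox c [ 0.034  -0.0302 -0.0912]
165 [ 21  23  16  15 188] bbox c [ 0.034  -0.0298 -0.0917]
175 [ 21  23  17  16 212] bbox c [ 0.034  -0.0302 -0.0912]
```

The hole is measured at y −0.030, x −0.0915. I'm moving above it.

Call:
arm_command([
  [-1,0,0.0035,-0.025,0,0,0],
  [-1,0,0,-0.025,0,0,0],
  [-1,0.025,0,0,0,0,0],
  [-1,0.025,0,0,0,0,0],
  [-1,0.018,0,0,0,0,0],
  [-1,0,0,0,0,0,0],
  [-1,0,0,0,0,0,0],
  [-1,0,0,0,0,0,0],
])

```text
t: 29.6
tcp_pos: [0.4519, 0.0148, 0.0822]
eef_rot: [0.52, 0.479, -0.519, 0.48]
ft_force: [0.1, 0.5, -0.8]
width: 0.176
```

```bash
python3 - <<'E'
from hole import *
im,s=find('w18')
T=np.array(s['tcp_pos'])
print('pin end pred px',pw(T-[0,0,.032],s),'flange',pw(T-[0,0,.01],s),'hole pred',pw(O+ex*-.0915+ey*-.03+[0,0,.034],s))
g=cv2.cvtColor(im,cv2.COLOR_BGR2GRAY); print(g[196:256:3,222:288:3])
E
```

```text
t 29.6 h,y,x [ 0.0822 -0.0306 -0.0902] rotvec to aligned(deg,tool) [-9.023e+01  7.000e-02 -6.000e-02] w 0.176 F [ 0.1  0.5 -0.8]
expect 250 209
pin end pred px (np.float64(252.73516770823687), np.float64(222.10247848274764)) flange (np.float64(252.7443411930282), np.float64(237.18006452193714)) hole pred (np.float64(250.83425368846864), np.float64(212.05614036775566))
[[137 144 193 197 196 197 199 197 200 201 197 199 195 195 195 200 198 200
  181 196 193 194]
 [142 151 196 197 197 199 199 199 199 200 197 200 194 196 199 202 202 202
  184 198 197 198]
 [140 146 198 200 200 200 199 199 201 194 192 199 197 195 199 202 199 203
  181 196 197 195]
 [139 143 200 197 201 198 201 194 157 138 135 147 188 196 197 203 200 202
  181 193 194 195]
 [137 143 197 198 201 200 199 147 119 134 134 110 114 194 197 202 200 203
  185 200 198 198]
 [135 140 199 199 201 198 199 148 114 109  95  87 107 177 198 201 201 202
  187 198 197 197]
 [135 137 199 197 202 199 198 146 152 116 104 127 116 180 198 201 201 200
  189 198 199 198]
 [139 137 196 198 201 197 199 177 134 137 132 109 148 195 198 201 200 201
  19
[... 431 characters left out ...]
5  26  18  33  80  81 105 162
  191 194 113 154]
 [ 27  34  32  32  35  22  64  17   4  20  28  25  24   5  29  56  21  26
   42  39  36  18]
 [ 25  29  13  22  33  22  37  21  30  15  16  15  14  28  28  37  19  24
   28  17  12  22]
 [ 30  23  20  21  25  32  18  12   0  19  20  28  15  11  21  33  26  28
   21  22  20  26]
 [ 29  23  24  21  25  15  23  16  26  22  10   7  28  27  11  16  18  21
   26  25  27  24]
 [ 27  23  27  25  24  29  18   8   1   9  13  11  24   1  21  20  11  29
   16  15  21  27]
 [ 35  19  16  32  29  21   7  25  14  22  31  36  26  24  12  19  15  22
   22  18  21  18]
 [ 24  15  27  25  23  19  19  21  36  38  35  40  38  46  31  17  21  21
   31  21  20  22]]
```

The hole centre is at column ≈251.5, row 212.5. The pin's flange is centred at ≈253.5 and its edge is where predicted, so I shift −1.3 mm in x and descend in small steps.

Call:
arm_command([
  [-1,0,-0.0013,0,0,0,0],
  [-1,0.012,0,0,0,0,0],
  [-1,0,0,0,0,0,0],
  [-1,0.004,0,0,0,0,0],
  [-1,0.004,0,0,0,0,0],
  [-1,0.002,0,0,0,0,0],
  [-1,0,0,0,0,0,0],
])

```text
t: 30.23
tcp_pos: [0.4501, 0.0145, 0.059]
eef_rot: [-0.52, -0.48, 0.52, -0.479]
ft_force: [0.2, -1.1, -1.6]
width: 0.172
```

```bash
python3 -c "
from h import *; me(); print(observe()['ft_torque'])"
```

```text
t 30.23 h,y,x [ 0.059  -0.0311 -0.092 ] rotvec to aligned(deg,tool) [-9.029e+01 -3.000e-02  2.000e-02] w 0.172 F [ 0.2 -1.1 -1.6]
[-0.03685236  0.10454706  0.00116561]
```

Inside the lug with no force. Continuing down.

Call:
arm_command([
  [-1,0.004,0,0,0,0,0],
  [-1,0.004,0,0,0,0,0],
  [-1,0.003,0,0,0,0,0],
  [-1,0,0,0,0,0,0],
])

```text
t: 30.57
tcp_pos: [0.4499, 0.0145, 0.0476]
eef_rot: [-0.52, -0.48, 0.52, -0.479]
ft_force: [-0.2, 0.4, -0.6]
width: 0.171
```

```bash
python3 -c "
from h import *; me(); print(observe()['ft_torque'])"
```

```text
t 30.57 h,y,x [ 0.0476 -0.0311 -0.0922] rotvec to aligned(deg,tool) [-9.028e+01 -6.000e-02  5.000e-02] w 0.171 F [-0.2  0.4 -0.6]
[-0.08477121  0.12703993 -0.05764198]
```

It's in the block now, which confirms the carriage is home. Seating the flange.

Call:
arm_command([
  [-1,0.002,0,0,0,0,0],
  [-1,0.002,0,0,0,0,0],
  [-1,0,0,0,0,0,0],
])

```text
t: 30.82
tcp_pos: [0.4502, 0.0144, 0.0443]
eef_rot: [0.52, 0.479, -0.52, 0.479]
ft_force: [-0.4, 0.2, -1.5]
width: 0.174
```

```bash
python3 -c "
from h import *; me()"
```

```text
t 30.82 h,y,x [ 0.0443 -0.0311 -0.0918] rotvec to aligned(deg,tool) [-9.028e+01  2.000e-02 -1.000e-02] w 0.174 F [-0.4  0.2 -1.5]
```

Releasing, lifting, and closing the fingers on the way to the −x side of the toggle.

Call:
arm_command([
  [-0.2,0,0,0,0,0,0],
  [-0.2,0,0,0,0,0,0],
  [-0.2,0,0,0,0,0,0],
  [-0.2,-0.02,0,0,0,0,0],
  [-0.2,-0.036,0,0,0,0,0],
  [-0.2,-0.036,0,0,0,0,0],
  [-1,-0.036,0,0,0,0,0],
])

```text
t: 31.4
tcp_pos: [0.4497, 0.0146, 0.1738]
eef_rot: [-0.52, -0.48, 0.52, -0.479]
ft_force: [0.7, -0.3, -0.6]
width: 0.345
```

Call:
arm_command([
  [-1,0,0,0.03,0,0,0],
  [-1,0,0,0.02,0,0,0],
  [-1,0,0,0,0,0,0],
  [-1,0,0,0,0,0,0],
])

```text
t: 31.73
tcp_pos: [0.446, -0.0357, 0.1721]
eef_rot: [0.52, 0.479, -0.52, 0.479]
ft_force: [-0.0, 0.6, -0.5]
width: 0.045
```

```bash
python3 - <<'E'
from hole import *
im,s=find('w19'); g=cv2.cvtColor(im,cv2.COLOR_BGR2GRAY)
for n,X in dict(griptop_in=(.060,-.031,-.092),flange=(.038,-.031,-.092)).items(): print(n,pw(O+ex*X[2]+ey*X[1]+[0,0,X[0]],s))
u,v=map(int,pw(O+ex*-.092+ey*-.031+[0,0,.060],s)); print(u,v); print(g[v-24:v+24:2,u-20:u+22:2])
E
```

```text
t 31.73 h,y,x [ 0.1721 -0.0814 -0.0922] rotvec to aligned(deg,tool) [-9.039e+01 -2.000e-02 -0.000e+00] w 0.045 F [-0.   0.6 -0.5]
expect 252 124
150 [ 18  21  23  24 411] bbox c [ 0.034  -0.0314 -0.0919]
165 [ 18  21  24  24 436] bbox c [ 0.034  -0.0314 -0.0914]
175 [ 18  21  24  25 456] bbox c [ 0.034  -0.0319 -0.0914]
griptop_in (np.float64(252.841985101249), np.float64(130.99495936675035))
flange (np.float64(252.86833660627812), np.float64(128.49191850522007))
252 130
[[128 135 180 184 187 185 186 186 186 187 188 185 186 186 182 185 186 187
  188 185 174]
 [128 136 178 185 187 184 188 187 186 187 185 185 186 185 182 184 187 187
  189 185 174]
 [127 135 179 185 187 185 187 186 186 184 188 185 184 185 183 185 184 188
  186 187 179]
 [127 136 181 185 186 185 188 185 186 185 188 183 188 186 182 183 188 185
  188 186 174]
 [128 137 178 186 188 185 187 186 188 187 187 187 186 186 184 183 188 188
  189 188 177]
 [128 132 178 185 189 186 185 185 186 184 181 180 181 185 183 185 187 189
  187 185 178]
 [123 132 179 185 186 186 186 186 155 117 101  90 106 138 166 184 184 187
  187 185 177]
 
[... 812 characters left out ...]
0 185 188 185 188 180 126  41  32  28  34  90 166 185 187 187
  188 180 177]
 [123 124 181 182 188 185 186 186 182 174 144 127 164 177 184 186 185 191
  186 180 176]
 [125 127 178 184 184 181 184 181 182 185 183 183 184 184 182 183 183 185
  186 179 176]
 [124 129 138 140 138 138 134 138 139 137 137 136 138 138 137 136 137 139
  139 132 171]
 [127 129 126 125 128 127 128 127 125 124 125 126 127 127 130 129 127 130
  129 121 174]
 [126 125 127 127 129 129 128 126 127 123 124 129 130 127 129 127 128 130
  128 127 164]
 [130 126 130 128 130 127 130 130 126 126 131 126 127 130 128 130 129 128
  131 128 122]
 [125 127 126 127 127 128 129 130 127 126 129 128 128 126 127 129 129 129
  127 128 131]]
```

The pin's flange and grip are concentric and upright at the lug. Now going to the toggle.

Call:
arm_command([
  [-1,0,0,-0.03,0,0,0],
  [-1,0,0.02,-0.03,0,0,0],
  [-1,0,0.03,-0.03,0,0,0],
  [-1,0,0.022,-0.027,0,0,0],
  [-1,0.025,0,0,0,0,0],
  [-1,0.03,0,0,0,0,0],
  [-1,0,0,0,0,0,0],
  [-1,0,0,0,0,0,0],
])

```text
t: 32.45
tcp_pos: [0.526, 0.0758, 0.1165]
eef_rot: [-0.519, -0.481, 0.52, -0.479]
ft_force: [0.9, -0.6, 0.6]
width: 0.003
```

```bash
python3 -c "
from h import *; me()"
```

```text
t 32.45 h,y,x [ 0.1165  0.0359 -0.0209] rotvec to aligned(deg,tool) [-90.23  -0.17   0.15] w 0.003 F [ 0.9 -0.6  0.6]
```

Pushing +x, from TCP x −0.021 to about 0.033.

Call:
arm_command([
  [-1,0,0.012,0,0,0,0],
  [-1,0,0.012,0,0,0,0],
  [-1,0,0.012,0,0,0,0],
  [-1,0,0.01,0,0,0,0],
  [-1,0,0.007,0,0,0,0],
  [-1,0,0,0,0,0,0],
])

```text
t: 32.95
tcp_pos: [0.5809, 0.0705, 0.1186]
eef_rot: [0.521, 0.479, -0.519, 0.48]
ft_force: [-0.8, -0.1, 1.0]
width: 0.004
```

```bash
python3 -c "
from h import *; me()"
```

```text
t 32.95 h,y,x [0.1186 0.0347 0.0343] rotvec to aligned(deg,tool) [-90.3    0.13  -0.13] w 0.004 F [-0.8 -0.1  1. ]
```

Call:
arm_command([
  [-1,0,-0.02,0,0,0,0],
  [-1,0,-0.03,0,0,0,0],
  [-1,-0.03,0,0,0,0,0],
  [-1,-0.036,0,0,0,0,0],
  [-1,-0.03,0,0.03,0,0,0],
  [-1,0,0,0.035,0,0,0],
  [-1,0,0,0.035,0,0,0],
  [-1,0,0,0.035,0,0,0],
])

```text
t: 33.62
tcp_pos: [0.5182, -0.0604, 0.2142]
eef_rot: [0.52, 0.479, -0.519, 0.48]
ft_force: [-0.1, 0.6, -0.4]
width: 0.006
```

Call:
arm_command([
  [-1,0,0,0.035,0,0,0],
  [-1,0,0,0.035,0,0,0],
  [-1,0,0,0.035,0,0,0],
  [-1,0,-0.02,0.03,0,0,0],
  [-1,0,0,0.03,0,0,0],
  [-1,0,0,0,0,0,0],
  [-1,0,0,0,0,0,0],
])

```text
t: 34.2
tcp_pos: [0.4851, -0.2228, 0.2132]
eef_rot: [0.521, 0.479, -0.52, 0.479]
ft_force: [0.4, -0.3, -0.9]
width: 0.005
```

```bash
python3 - <<'E'
from hole import *
me(); now=eyes.camera('scene').astype(int); cv2.imwrite('pics/sfin.png',now)
s0=cv2.resize(cv2.imread('pics/scene0.png'),(512,384),interpolation=cv2.INTER_AREA).astype(int)
off=cv2.resize(cv2.imread('pics/s15.png'),(114,80),interpolation=cv2.INTER_AREA).astype(int)
sl=(slice(160,181),slice(225,250)); 
a=now[165:181,225:250]; print('vs ON',np.abs(a-s0[165:181,225:250]).mean(),'vs OFF',np.abs(a-off[0:16,47:72]).mean(),'ON-OFF',np.abs(s0[165:181,225:250]-off[0:16,47:72]).mean())
top=eyes.camera('top'); t0=cv2.imread('pics/t_raw.png'); a,b=slice(155,180),slice(197,217)
print('top vs initial ON',np.abs(top[a,b].astype(int)-t0[a,b]).mean())
print('toggle px top off/on',pix('top',O+ex*.031+ey*.036+[0,0,.132]),pix('top',O+ex*.069+ey*.036+[0,0,.132]))
g=lambda i:cv2.cvtColor(i.astype(np.uint8),cv2.COLOR_BGR2GRAY)[155:180,199:216]
print(g(top)[::2],'\n',g(t0)[::2])
# bystander / mat differences outside
d=np.abs(top.astype(int)-t0).max(axis=2)>50
for n,X in dict(ring=(.395,-.23,0),restpen=(.42,.33,0)).items():
    u,v=map(int,pix('top',X)); print(n,d[v-12:v+12,u-14:u+14].sum())
E
```

```text
t 34.2 h,y,x [ 0.2132 -0.2651 -0.039 ] rotvec to aligned(deg,tool) [-9.043e+01  3.000e-02 -2.000e-02] w 0.005 F [ 0.4 -0.3 -0.9]
vs ON 48.94 vs OFF 50.79 ON-OFF 8.003333333333334
top vs initial ON 4.335333333333334
toggle px top off/on (np.float64(204.887245283554), np.float64(172.24941492193372)) (np.float64(205.67377140257264), np.float64(160.4144038927455))
[[ 64 104 108 109 107 109 110 108 107 110 109 110 110 109 110 109 109]
 [ 61 103 109 111 110 107 108 108 109 110 110 109 108 109 110 111 109]
 [ 68 104 107 109 107 109 115 131 113 107 109 107 107 108 109 110 107]
 [ 86 108 108 166 146 145 137 131 129 105 134 137 135 110 104 108 108]
 [ 86 108 110 163 145 117  83  78  77 112 162 164 165 102 140  95 104]
 [ 88 107  90 159 166 162 124  83  78 111 161 164 165 164 169 107 108]
 [107 110 115 159 164 157 138  88  79  98 133 125 162 165 170 117 107]
 [107 111 106 159 163 143 133 108  84 114 132 121 161 165 146 111 105]
 [107 111 132 161 161 163 143 134 134 135 129 136 162 163 145 109 108]
 [107 111 146 162 161 164 162 162 164 165 164 164 165 164 124 107 106]
 [106 111 128  81 106 161 1
[... 549 characters left out ...]
 112  96 166 169 168 128  86  78 113 167 170 171 170 175 112 113]
 [111 114 119 165 169 162 142  90  78 101 139 131 168 172 176 121 112]
 [111 115 108 165 169 149 138 112  88 119 135 126 167 170 153 116 113]
 [112 114 138 167 168 170 148 141 140 139 132 140 169 168 151 115 112]
 [111 114 151 169 169 171 170 167 171 170 172 172 172 170 131 113 111]
 [112 114 132  83 110 167 171 167 171 171 171 170 125 141 108 111 113]
 [111 112 108 102  98 112 119 121 137 144 147 149 151 153 114 112 111]
 [113 116 113 111 112 110 114 113 111 111 111 110 110 111 113 109 110]]
ring 371
restpen 0[ WARN:0@1.363] global loadsave.cpp:1063 imwrite_ Unsupported depth image for selected encoder is fallbacked to CV_8U.
```

The toggle matches the initial ON picture. I'll move the arm to where it stood for the earlier scene picture, so the tunnel can be compared.

Call:
arm_command([
  [-1,0,-0.025,-0.02,0,0,0],
  [-1,0,-0.025,-0.035,0,0,0],
  [-1,0,-0.025,-0.035,0,0,0],
  [-1,0,-0.022,-0.035,0,0,0],
  [-1,0,0,-0.036,0,0,0],
  [-1,0,0,-0.036,0,0,0],
  [-1,0,0,-0.036,0,0,0],
  [-1,0,0,-0.036,0,0,0],
])

```text
t: 34.97
tcp_pos: [0.4112, 0.0544, 0.2132]
eef_rot: [0.52, 0.48, -0.519, 0.48]
ft_force: [0.0, -0.2, -0.4]
width: 0.004
```

Call:
arm_command([
  [-1,0,0,-0.036,0,0,0],
  [-1,0,0,-0.036,0,0,0],
  [-1,0,0,-0.036,0,0,0],
  [-1,0,0,-0.01,0,0,0],
  [-1,0,0,0,0,0,0],
  [-1,0,0,0,0,0,0],
])

```text
t: 35.47
tcp_pos: [0.4209, 0.1695, 0.2127]
eef_rot: [-0.519, -0.48, 0.519, -0.48]
ft_force: [-0.3, -0.4, -0.5]
width: 0.007
```

```bash
python3 - <<'E'
from hole import *
me(); im=eyes.camera('scene'); cv2.imwrite('pics/sfin2.png',im); now=im[165:245,178:292].astype(int)
off=cv2.resize(cv2.imread('pics/s15.png'),(114,80),interpolation=cv2.INTER_AREA).astype(int)
d=np.abs(now-off).max(axis=2)
def px(h,y,x): u,v=pix('scene',O+ex*x+ey*y+[0,0,h]); return u-178,v-165
for n,X in dict(c1=(.05,.03,-.092),c2=(.05,.03,-.03),nest3=(.04,.03,.032),c4=(.05,.03,.093),pin=(.05,-.03,-.092),tip_on=(.132,.036,.069),tip_off=(.132,.036,.031),tab=(.05,-.035,0)).items():
    u,v=map(int,np.round(px(*X))); a=d[max(v-4,0):v+5,u-5:u+6]; print(n,(u,v),a.mean().round(1),a.max())
ys,xs=np.where(d>60); print(len(ys),xs.min(),xs.max(),ys.min(),ys.max()); 
n,l,st,ce=cv2.connectedComponentsWithStats((d>45).astype(np.uint8))
for i in range(1,n):
    if st[i][4]>5: print(st[i])
t0=cv2.resize(cv2.imread('pics/scene0.png'),(512,384),interpolation=cv2.INTER_AREA).astype(int)
D2=(np.abs(im.astype(int)-t0).max(axis=2)>60).astype(np.uint8); n,l,st,ce=cv2.connectedComponentsWithStats(D2)
print('changes vs start'); [print(st[i]) for i in range(1,n) if st[i][4]>25]
E
```

```text
t 35.47 h,y,x [ 0.2127  0.1213 -0.1327] rotvec to aligned(deg,tool) [-9.014e+01  1.000e-02  2.000e-02] w 0.007 F [-0.3 -0.4 -0.5]
c1 (25, 33) 5.6 15
c2 (40, 28) 6.0 28
nest3 (55, 25) 5.8 28
c4 (68, 18) 6.0 19
pin (34, 41) 77.3 209
tip_on (61, -1) 13.9 51
tip_off (53, 2) 9.6 61
tab (57, 33) 3.6 22
55 31 59 5 46
[31 37  7 10 52]
changes vs start
[ 26   0  51  45 866]
[ 5 30 12  8 41]
[73 34 11 26 55]
[27 41 17  5 51]
[  5  42  14  18 113]
[33 48 10 11 56]
[ 56  55   8  19 106]
[167  66  21  26 281]
[45 80 14  7 50]
[128  83   8   8  29]
[ 36  87  30  53 762]
[157  95  25   7  61]
[ 141  102   61   51 1301]
[ 13 143  29  49 707]
[166 180   5   8  31]
[231 185  51  26 510]
[  9 190  42  36 777]
[202 192  63  35 629]
[101 218   9  11  29]
[ 18 227  10  13  35]
[296 232  14   9  91]
[104 235  10  29 133]
[ 81 237  17  11  94]
[313 248  15  10  94]
[ 12 257  36  22 243]
[284 261  16  11 116]
```

```bash
python3 -c "
from h import *; me(); print(close_job())"
```

```text
t 35.52 h,y,x [ 0.2127  0.1205 -0.1325] rotvec to aligned(deg,tool) [-9.024e+01  1.000e-02  2.000e-02] w 0.009 F [ 0.7  0.7 -1.3]
the job is handed in; nothing more can be done
None
```

The job is done and handed in at 35.5 s. I switched the toggle OFF and set the three cones flat in nests 4, 2 and 1. I then pushed the carriage to its stop, put the lock pin through the lug into the block, and switched the toggle back ON.

**Last checks:**
- **Toggle:** the final top picture matches the starting ON picture.
- **Cones and carriage:** the last scene picture, set against one taken before the pin went in, differs only at the pin and the toggle. The cones and carriage had not moved.
- **Pin:** it went down without force, to within about 0.1 mm of the height at which it sat in its rest block. Viewed from above it stands upright over the lug hole.
- **Bystanders:** compared with the start, the last scene picture shows no change at the ring, pen or calipers. The top view did differ at the ring, but the arm was probably in the way.

**What went wrong or disagreed:**
- **First grip:** my first grasp of cone 1 was too high, so I redid it lower.
- **Carriage position:** the cameras put the lug hole about 7 mm short of where I expected it. The carriage stopped hard at the same spot on two pushes, the second up to 29 N, and the pin then dropped freely into the block, so I took it as fully home.

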